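# Turn a cart wheel by its spokes until the valve is at the top

## Robot

A 6-joint arm with a two-finger parallel gripper is mounted at the origin on the work surface. World frame = base frame: x ahead of the robot, y to its left, z up, the work surface at z = 0. Lengths are in m, angles in rad, forces in N, time in s.
With the tool pointing down it reaches from about 0.35 to 0.875 m from the base axis. Payload 4.2 kg.
Tool frame: the origin (TCP) lies midway between the tips of the shut fingers; the grasp point (between the pads) lies bot.tcp_to_grasp behind it (bot.tcp_to_grasp is the distance from the TCP to the grasp point, in m); x points along the fingers, y is the direction in which the jaws open and shut, and the axes are right-handed (so a half turn about x gives the same grasp; the last joint's range is limited). The gripper opens to 85 mm and grips with 20 to 120 N. Pads are 22 mm wide; open, the fingers measure 114 mm over their backs; the gripper's body (76 mm by 85 mm) begins 54 mm behind the grasp point. The pads swing forward as they close: fully open they stand 13 mm farther back than shut.
Start: joints at [1.381, 0.385, 0.008, 0, -1.194, -0.259], TCP at [0.271, 0.563, 0.231] pointing down, gripper open.
Joint ranges: [-3.14, 3.14], [-1.21, 2.06], [-1.07, 1.41], [-3.16, 2.05], [-2.99, -0.16], [-3.1, 3.1]. Speed limits (rad/s): [2.79, 2.79, 3.14, 3.14, 3.14, 3.14].

## Interface

Orientations are given as a unit quaternion [w, x, y, z].
In Python, from rig import bot gives the robot as it stands. The module is installed in compiled form; this text tells all that it offers.
- The arm moves only by the tool move_arm, never from a script. Its argument "steps" is a list of rows, each an object with "jaw": the opening, from 0 (shut) to 1 (fully open); "xyz": the shift along the tool's x, y, z in cm, a list of three; "dr": the turn, a rotation vector about the tool's x, y, z in units of 6 degrees (1.0 is 6 degrees), a list of three. In form: [{"jaw": jaw, "xyz": [dx, dy, dz], "dr": [rx, ry, rz]}, ...]. A call has 1 to 12 rows; each row is the pose to reach, as a shift and turn from the pose commanded when the call began, along the tool's axes at that moment; what a row does not reach only later rows make up. A row lasts 1/12 s, in which the tool goes at most 41.7 mm and 7.16 degrees, less where a joint would pass 70% of its speed; a pose out of reach is approached as far as the arm can. A call with a gripper value outside its range is refused whole. The fingers move at their own pace and stop on an object; "squeeze" is the grip in N (left out, the last holds). Time passes only in rows, so rows that repeat a pose let the fingers close. It gives the time, the measured TCP pose, the force and the opening at its end, in the units of the state.
- bot.get_obs(): the state, without advancing time (a new reading comes with each control period).
- bot.read_camera(name): name is "scene" or "side" or "wrist"; returns a dict with "color" (420x560x3 uint8, blue, green, red), "fovy" (degrees; the focal length in pixels is half the picture's height over the tangent of half this angle, whatever the lens; pixels are square), "cx", "cy" (the principal point, pixels), "position" and "rotation" of the camera in the world. Camera axes: x right, y down, z forward; pixel columns grow to the right and rows downward; lengths in m; the calibration is good to about 2 mm. A picture is of the moment at which its call begins. There is no depth.
- bot.sign_off(): hands the job in, once; it reports no verdict.
The state is a dict: "time": time; "joints": joint angles; "qd": joint speeds; "joint_torque": joint torques, N m; "ee_pos": TCP position; "eef_rot": TCP orientation; "contact_force": force on the tool from outside, world axes, zero at the start; "wrist_torque": the same for the moment, N m; "width": opening from 0.0 (shut) to 1.0 (fully open).
Only numpy, scipy, OpenCV 4.12 (cv2) and the standard library are available. Lean on these libraries where they do the work, as an engineer would, in place of code of your own. Each camera call takes 0.05 s, during which the arm holds its last target.

## Task

The panel cart's wheel is on the service stand with fresh sealant in its tyre: turn it by pushing one spoke after another with the fingertips, until the valve stem is straight up at twelve o'clock, directly above the axle, so that the sealant drains away from the valve before the air check. Push steadily without gripping the wheel or setting it spinning, keep off the tyre and the valve stem, leave the other things on the bench where they are, and finish clear of the wheel with it at rest.

Things in the scene. Friction and masses are not known exactly. Their poses are not given: they have to be found in the camera images.
- wheel: Cart wheel, 310 mm over the tyre, upright on a fixed level axle 175 mm above the bench. Turns either way without stops; it hardly coasts and stays where it is left (0.3 N m turns it). Origin: wheel centre, mid-way through its thickness. x: along the axle, level, from the open front to the stand behind, within 20 degrees of straight ahead of the robot. z turns with the wheel, from axle to valve: vertical when done.
- spoke (a point): Mid-length of the spoke opposite the valve, 60 mm from the axle, in the wheel's mid-plane; axes as the wheel's. Five straight cast aluminium spokes, 14 mm wide, 40 mm deep along the axle (26 mm in front of the mid-plane to 14 mm behind), centred at 36, 108, 180, 252 and 324 degrees from the valve, which is midway between two. Fingers slanting 45 degrees down and forward reach them from the front.
- rim (a point): Point of the rim's inside at the valve's foot, 90 mm from the axle, turning with the wheel. The five openings between the spokes run from the hub (52 mm in diameter, 26 mm in front of the mid-plane to 22 behind) at 26 mm to the rim at 90 mm from the axle, and right through the wheel. The rim's flanges lie 92 to 107 mm from the axle and 22 mm either side of the mid-plane.
- axle_end (a point): Front end of the fixed axle, 29 mm in front of the wheel's mid-plane, with a push-on steel retainer 19 mm in diameter flat on the hub. x along the axle towards the back, z up.
- tyre: The black rubber tyre, turning with the wheel: 104 to 155 mm from the axle, 25 mm either side of the mid-plane. Origin at the wheel's centre. Not to be leaned on.
- valve: The valve stem, a black rubber stem with a brass end, 10 mm thick, turning with the wheel. It stands on the inside of the rim in the wheel's mid-plane and reaches 32 mm towards the axle, from 90 to 58 mm from it. Origin: its foot at the rim, 90 mm from the axle. Axes as the wheel's (z away from the axle). Not to be pushed.
- stand: The grey steel service stand bolted to the bench: base plate 205 x 170 x 10 mm reaching 40 mm in front of the wheel's mid-plane and 165 mm behind, and a 40 mm square post 205 mm high behind the wheel (its middle 85 mm behind the mid-plane). Origin on the bench straight below the wheel's centre; x from the front to the back of the stand, z up.
- gauge: Loose dial tyre gauge lying flat, 52 mm disc, 20 mm high, with a 70 mm stub along its x. Origin under the disc. In front of the wheel; leave it.
- spanner: Loose steel spanner lying flat, 190 mm long. In front of the wheel; leave it.
- sealer: Loose upright can of bead sealer, 66 mm in diameter, 120 mm high, beside the wheel. Origin under it. Leave it.
- plane: Loose block plane, 165 x 48 mm, 48 mm high, beside the wheel. Origin under its sole. Leave it.
- nailer: Loose air brad nailer lying on its side, about 235 x 200 mm, 56 mm high, to the robot's right. Leave it.
- lever: Loose steel tyre lever lying flat, 185 mm long, 18 to 22 mm wide. Leave it.
- jar: Loose jar of valve caps, 60 mm in diameter, 62 mm high, to the robot's left. Leave it.

How it is judged:
By the outcome, as a careful person would: the job done as asked, in the order asked, and still so for the second after the job is handed in, with the robot touching nothing.
It also fails if it takes over 56 s, if anything falls off the work surface, if the arm or the gripper's body presses on something with over 40 N, if the wrist force passes 120 N, or if a joint passes its speed limit or range.

## Working session

There is one attempt and no reset: what is moved stays moved. The work goes in short steps, Python scripts to look and compute and a tool call to move; the robot and the scene stay as the last step left them, time stands still between calls to the robot, and variables do not carry over. Pictures are saved under pics/ and viewed, and the job is handed in when it is done.

Besides the shell and the picture viewer there is one more tool, called after "Emit:" as name(argument=value, ...) on one line, values as JSON. move_arm: Moves the arm, as the interface text tells. Its arguments: {"type":"object","properties":{"steps":{"type":"array","items":{"type":"object","properties":{"jaw":{"type":"number"},"xyz":{"type":"array","items":{"type":"number"}},"dr":{"type":"array","items":{"type":"number"}}}}},"squeeze":{"type":"number"}},"required":["steps"]}

```bash
mkdir -p pics; cat > h.py <<'E'
import numpy as np, cv2
from rig import bot
def cam(n,fn=None):
    c=bot.read_camera(n)
    if fn: cv2.imwrite('pics/'+fn+'.png',c['color'])
    c['f']=c['color'].shape[0]/2/np.tan(np.radians(c['fovy'])/2)
    c['R']=np.array(c['rotation']);
    if c['R'].size==4:
        from scipy.spatial.transform import Rotation as Ro
        q=c['R'];c['R']=Ro.from_quat([q[1],q[2],q[3],q[0]]).as_matrix()
    c['R']=c['R'].reshape(3,3); c['p']=np.array(c['position'])
    return c
def ray(c,u,v):
    d=c['R']@np.array([(u-c['cx'])/c['f'],(v-c['cy'])/c['f'],1.]);return c['p'],d/np.linalg.norm(d)
def proj(c,P):
    q=c['R'].T@(np.array(P)-c['p']);return c['cx']+c['f']*q[0]/q[2],c['cy']+c['f']*q[1]/q[2]
def onplane(c,u,v,P0,n):
    p,d=ray(c,u,v);n=np.array(n);return p+d*(np.dot(np.array(P0)-p,n)/np.dot(d,n))
def tri(c1,uv1,c2,uv2):
    A=[];b=[]
    for c,uv in((c1,uv1),(c2,uv2)):
        p,d=ray(c,*uv);M=np.eye(3)-np.outer(d,d);A.append(M);b.append(M@p)
    return np.linalg.lstsq(np.vstack(A),np.hstack(b),rcond=None)[0]
E
python3 - <<'E'
from h import *
for n in('scene','side','wrist'):
    c=cam(n,n+'0');print(n,c['fovy'],c['cx'],c['cy'],c['p'],c['R'].round(3).tolist())
print(bot.get_obs(),bot.tcp_to_grasp)
E
```

```text
scene 44.17694502036031 288.02603042510066 214.58184516267426 [ 1.37257638 -0.29419081  1.31704175] [[0.346, 0.742, -0.575], [0.938, -0.276, 0.208], [-0.004, -0.611, -0.792]]
side 48.20229249900744 281.26154153038766 210.67869433240503 [-0.2070714  -0.75301011  0.86013452] [[0.713, -0.368, 0.597], [-0.701, -0.395, 0.594], [0.017, -0.842, -0.539]]
wrist 64.41080140040152 278.63938019829794 214.3693141406399 [0.3457436  0.5279953  0.37313201] [[-0.434, -0.854, -0.288], [-0.901, 0.412, 0.137], [0.002, 0.319, -0.948]]
{'time': 0.15, 'joints': array([ 1.38057003e+00,  3.85385095e-01,  6.89820587e-03, -3.49003288e-04,
       -1.19401424e+00, -2.58611831e-01]), 'qd': array([ 0.00021072, -0.00275717,  0.00497328,  0.00157077,  0.00014507,
        0.0010171 ]), 'joint_torque': array([-6.93609145e-04, -3.92678189e+01,  1.88581717e+01,  4.18862164e+00,
       -3.39558581e-03,  1.52477785e-06]), 'ee_pos': array([0.2709848 , 0.56268578, 0.23045395]), 'eef_rot': array([ 0.15679756, -0.68927064,  0.15801017,  0.68945869]), 'contact_force': array([-0.30937402, -0.17779537, -0.10074225]), 'wrist_torque': array([-0.0104452 , -0.02586464,  0.02411012]), 'width': 1.0009836587438117} 0.0187
```

View pics/scene0.png

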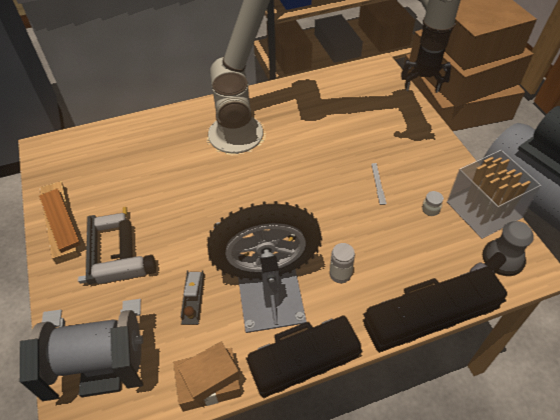

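View pics/side0.png

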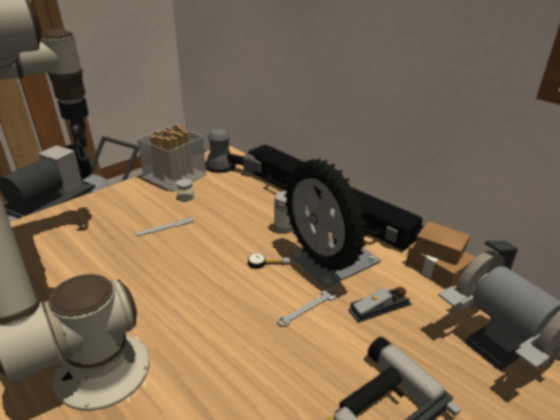

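View pics/wrist0.png

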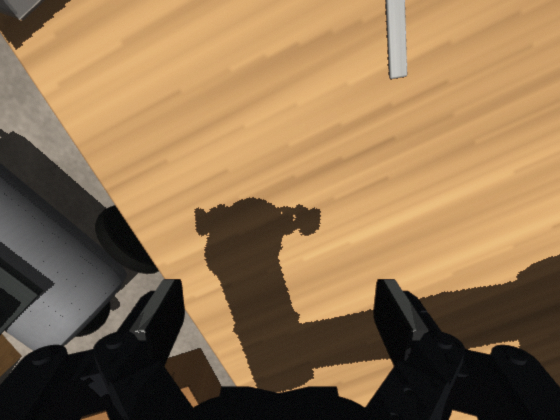

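The scene view shows the back of the wheel at about (266,240), with the can at (342,260) and the plane at (192,297). The side view shows the front of the wheel at about (323,215). I'll enlarge both.

```bash
python3 - <<'E'
import cv2
a=cv2.imread('pics/side0.png')[145:285,235:395];cv2.imwrite('pics/side0z.png',cv2.resize(a,None,fx=4.2,fy=4.2,interpolation=cv2.INTER_CUBIC))
a=cv2.imread('pics/scene0.png')[190:335,190:340];cv2.imwrite('pics/scene0z.png',cv2.resize(a,None,fx=4,fy=4,interpolation=cv2.INTER_CUBIC))
E
```

```text
(no output)
```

View pics/side0z.png

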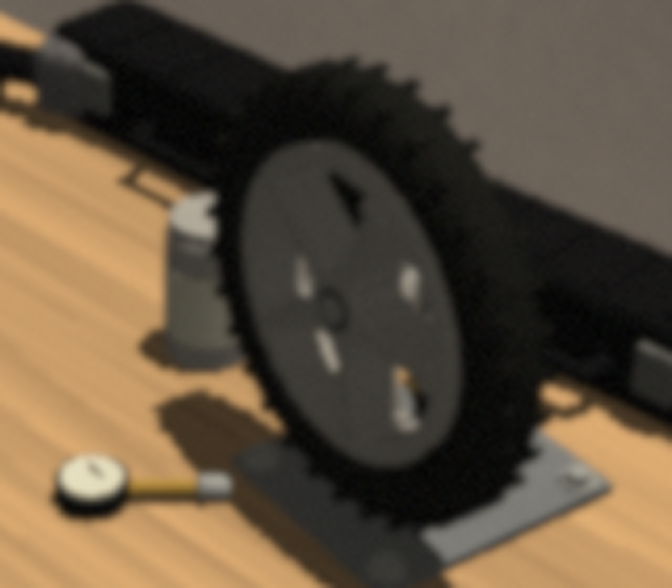

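View pics/scene0z.png

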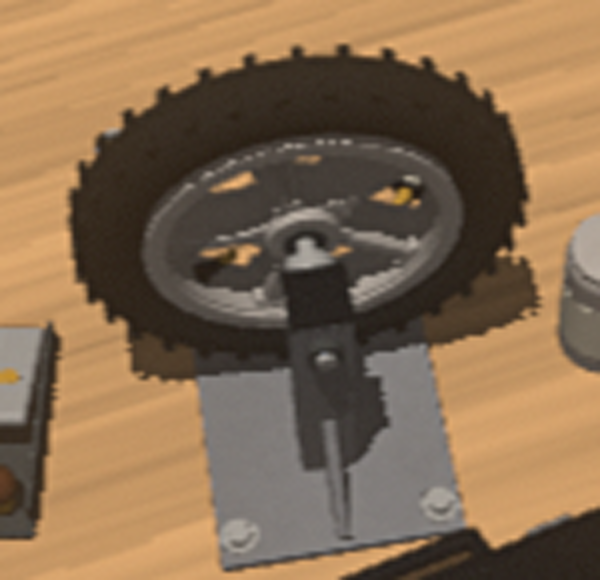

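```bash
python3 - <<'E'
from h import *
s=cam('scene');d=cam('side')
Z=lambda u,v:(190+u/4,190+v/4); Y=lambda u,v:(235+u/4.2,145+v/4.2)
for n,uv in dict(bl=(222,570),br=(465,525),lfrontedge=(198,378),rfrontedge=(428,335)).items():print(n,onplane(s,*Z(*uv),[0,0,.01],[0,0,1]).round(4))
for n,uv in dict(fl=(233,455),fr=(400,592),br=(608,487)).items():print('side',n,onplane(d,*Y(*uv),[0,0,.01],[0,0,1]).round(4))
# axle rear? axle front end
a=onplane(d,*Y(333,310),[0,0,.175],[0,0,1]);print('axle front',a)
# gauge etc
print('gauge',onplane(d,*Y(92,480),[0,0,.02],[0,0,1]),onplane(d,*Y(230,486),[0,0,.01],[0,0,1]))
print('spanner',onplane(d,283,321,[0,0,.005],[0,0,1]),onplane(d,333,295,[0,0,.005],[0,0,1]))
print('can',onplane(s,343,250,[0,0,.12],[0,0,1]))
E
```

```text
bl [ 0.7629 -0.1985  0.01  ]
br [ 0.7892 -0.0317  0.01  ]
lfrontedge [ 0.6144 -0.1703  0.01  ]
rfrontedge [ 0.6385 -0.0016  0.01  ]
side fl [ 0.5901 -0.0013  0.01  ]
side fr [ 0.5665 -0.1747  0.01  ]
side br [ 0.7529 -0.2035  0.01  ]
axle front [ 0.58670462 -0.08643886  0.175     ]
gauge [0.49129854 0.03623126 0.02      ] [ 0.56402309 -0.0240557   0.01      ]
spanner [ 0.38783221 -0.17463528  0.005     ] [ 0.54925721 -0.19949458  0.005     ]
can [0.67318635 0.12058103 0.12      ]
```

```bash
python3 - <<'E'
from h import *
from scipy.spatial.transform import Rotation as Ro
o=bot.get_obs();q=o['eef_rot'];R=Ro.from_quat([q[1],q[2],q[3],q[0]]).as_matrix();print(R.round(3))
c=cam('wrist');print('cam pos tool',R.T@(c['p']-o['ee_pos']),'cam axes in tool\n',(R.T@c['R']).round(3))
s=cam('scene');d=cam('side')
a=np.radians(-9.5);ax=np.array([np.cos(a),np.sin(a),0]);C=np.array([.614,-.089,.175]);left=np.array([-ax[1],ax[0],0]);
# annotate: rim circle and spoke candidates
for cm,n,(x0,y0,k) in((s,'scene',(190,190,4)),(d,'side',(235,145,4.2))):
    im=cm['color'][y0:y0+145,x0:x0+160];im=cv2.resize(im,None,fx=k,fy=k,interpolation=cv2.INTER_CUBIC)
    for r,off,col in((.155,0,(0,0,255)),(.09,0.022 if n=='scene' else -.022,(0,255,0)),(.107,0.022 if n=='scene' else -.022,(255,255,0))):
        P=[proj(cm,C+ax*off+r*(np.cos(t)*np.array([0,0,1])-np.sin(t)*left)) for t in np.linspace(0,2*np.pi,60)]
        P=((np.array(P)-[x0,y0])*k).astype(int);cv2.polylines(im,[P],True,col,1)
    cv2.imwrite(f'pics/{n}_ann.png',im)
E
```

```text
[[-0.    -0.434 -0.901]
 [-0.001 -0.901  0.434]
 [-1.     0.001 -0.   ]]
cam pos tool [-0.14278227 -0.00095404 -0.0824537 ] cam axes in tool
 [[ 0.    -0.319  0.948]
 [ 1.    -0.    -0.   ]
 [ 0.     0.948  0.319]]
```

View pics/side_ann.png

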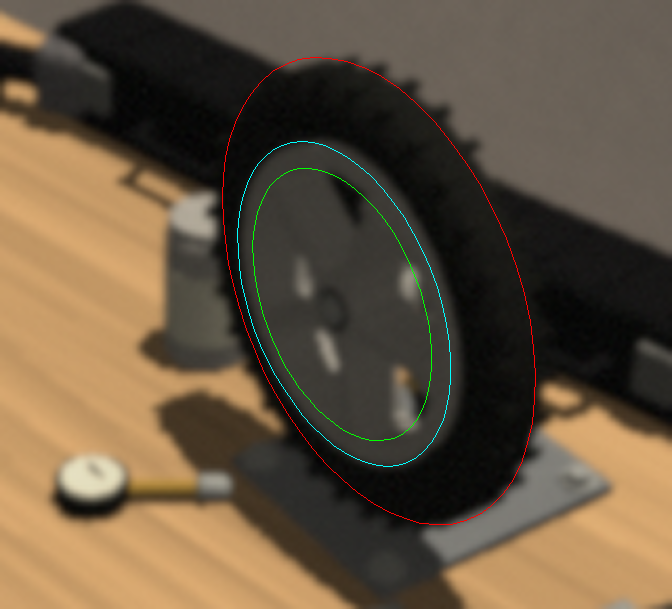

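View pics/scene_ann.png

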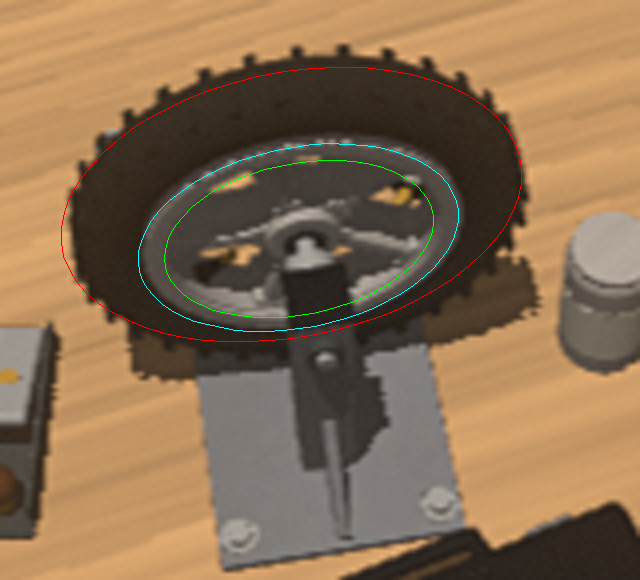

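```bash
cat >> h.py <<'E'
yaw=np.radians(-9.5);ax=np.array([np.cos(yaw),np.sin(yaw),0]);C=np.array([.614,-.089,.175]);right=np.array([ax[1],-ax[0],0]);up=np.array([0,0,1.])
def pol(c,u,v,off=0):
    P=onplane(c,u,v,C+ax*off,ax)-C; return np.degrees(np.arctan2(P@right,P@up))%360, np.hypot(P@right,P@up)*1000
E
python3 - <<'E'
from h import *
s=cam('scene');d=cam('side')
Z=lambda u,v:(190+u/4,190+v/4); Y=lambda u,v:(235+u/4.2,145+v/4.2)
for p in((403,375),(415,395),(420,408)):print('side',pol(d,*Y(*p)))
for p in((245,262),(215,265),(200,272),(405,190)):print('scene',pol(s,*Z(*p)))
print('gauge in scene',(np.array(proj(s,[.491,.036,.01]))-190)*4)
# spokes fronts side, windows front at -26
for p in((350,195),(305,278),(328,350),(405,400),(410,282)):print('win',pol(d,*Y(*p)))
E
```

```text
side (np.float64(131.63176187182512), np.float64(56.044442488367324))
side (np.float64(129.6663952941357), np.float64(70.79290771050314))
side (np.float64(130.78502131251594), np.float64(79.41491124340777))
scene (np.float64(141.2237691658273), np.float64(58.325303668843105))
scene (np.float64(127.18664203674348), np.float64(71.5923280692345))
scene (np.float64(125.80853937732107), np.float64(83.56760908597944))
scene (np.float64(277.65357548717543), np.float64(75.4659090721642))
gauge in scene [405.79538903 167.35270967]
win (np.float64(341.71091146761654), np.float64(67.01963464108347))
win (np.float64(252.30074513608565), np.float64(63.6550712867842))
win (np.float64(207.99002303592573), np.float64(69.17128987311857))
win (np.float64(139.88126090075943), np.float64(71.11099216503905))
win (np.float64(51.75662862119478), np.float64(51.68483473425593))
```

The valve reads about 129° clockwise from the top seen from the front: brass at zoomed side pixel (403,375), dark stem at (415,395). I'll move in front of the wheel for a direct view.

```bash
cat >> h.py <<'E'
from scipy.spatial.transform import Rotation as Ro
def pose():
    o=bot.get_obs();q=o['eef_rot'];return o,o['ee_pos'],Ro.from_quat([q[1],q[2],q[3],q[0]]).as_matrix()
def tool(pitch,a=None):
    "tool x pitch deg below horizontal along axle, camera above"
    t=np.radians(pitch);x=np.cos(t)*ax-np.sin(t)*up;y=right;return np.column_stack([x,y,np.cross(x,y)])
def wp(off,r,u):return C+ax*off+right*r+up*u   # off along axle, r to right, u up
def rel(P,Rt):
    o,p,R=pose();return (R.T@(P-p)*100).round(2).tolist(),(np.degrees(Ro.from_matrix(R.T@Rt).as_rotvec())/6).round(3).tolist()
E
python3 - <<'E'
from h import *
print(rel(wp(-.20,0,.06),tool(30)));P=wp(-.2,0,.06);print(P); print(rel(np.array([.35,.25,.25]),tool(50)))
E
```

```text
([-0.37, 49.46, -39.98], [-2.45, 9.931, -1.416])
[ 0.41674288 -0.05599048  0.235     ]
([-1.87, 24.78, -20.69], [-2.592, 6.622, -0.944])
```

Emit:
move_arm(steps=[{"jaw": 0, "xyz": [-2, 4, -3], "dr": [-0.4, 1, -0.2]}, {"jaw": 0, "xyz": [-2, 8, -6], "dr": [-0.8, 2, -0.3]}, {"jaw": 0, "xyz": [-2, 11, -9], "dr": [-1.2, 3, -0.5]}, {"jaw": 0, "xyz": [-2, 14, -12], "dr": [-1.6, 4, -0.6]}, {"jaw": 0, "xyz": [-2, 17, -15], "dr": [-2, 5, -0.7]}, {"jaw": 0, "xyz": [-2, 20, -18], "dr": [-2.2, 5.5, -0.8]}, {"jaw": 0, "xyz": [-2, 23, -20], "dr": [-2.4, 6, -0.9]}, {"jaw": 0, "xyz": [-2, 26, -22], "dr": [-2.5, 6.6, -0.95]}, {"jaw": 0, "xyz": [-2, 29, -24], "dr": [-2.5, 6.6, -0.95]}, {"jaw": 0, "xyz": [-2, 32, -26], "dr": [-2.5, 6.6, -0.95]}, {"jaw": 0, "xyz": [-2, 35, -28], "dr": [-2.5, 6.6, -0.95]}, {"jaw": 0, "xyz": [-2, 37, -30], "dr": [-2.5, 6.6, -0.95]}])

```text
time: 1.5
ee_pos: [0.3867, 0.1045, 0.2721]
eef_rot: [-0.039, 0.899, -0.08, -0.429]
contact_force: [1.1, 0.4, 0.8]
width: -0.003
```

```bash
python3 - <<'E'
from h import *
o,p,R=pose();print(o['time'],p,R.round(2),o['joints'].round(2),o['contact_force'])
print(rel(wp(-.20,0,.06),tool(30)))
E
```

```text
1.5 [0.38672124 0.10448846 0.27206316] [[ 0.62 -0.18 -0.77]
 [-0.11 -0.98  0.14]
 [-0.78 -0.   -0.63]] [ 0.96 -0.3  -1.07  0.99 -0.76 -0.3 ] [1.05367048 0.37708808 0.75587642]
([6.5, 15.27, -2.2], [-0.093, 3.508, -0.074])
```

Emit:
move_arm(steps=[{"jaw": 0, "xyz": [1, 4, 0], "dr": [0, 0.5, 0]}, {"jaw": 0, "xyz": [2, 8, 0], "dr": [0, 1, 0]}, {"jaw": 0, "xyz": [3, 12, -1], "dr": [0, 1, 0]}, {"jaw": 0, "xyz": [5, 15, -2], "dr": [0, 1.5, 0]}, {"jaw": 0, "xyz": [6, 15, -2], "dr": [0, 2, 0]}, {"jaw": 0, "xyz": [6, 15, -2], "dr": [0, 2, 0]}])

```text
time: 2.0
ee_pos: [0.4375, -0.0353, 0.3406]
eef_rot: [-0.031, 0.932, -0.086, -0.352]
contact_force: [0.6, 0.5, 0.4]
width: 0.0
```

```bash
python3 - <<'E'
from h import *
o,p,R=pose();print(o['time'],p,R.round(2),o['joints'].round(2),o['contact_force'])
print(rel(wp(-.20,0,.06),tool(30)))
cam('wrist','w1')
E
```

```text
2.0 [ 0.43751563 -0.03528366  0.34063632] [[ 0.74 -0.18 -0.65]
 [-0.14 -0.98  0.12]
 [-0.66  0.   -0.75]] [ 0.21 -0.38 -1.07  1.33 -0.3  -0.01] [0.62647987 0.53127144 0.4005898 ]
([5.74, 2.39, 9.03], [-0.074, 1.899, -0.147])
```

View pics/w1.png

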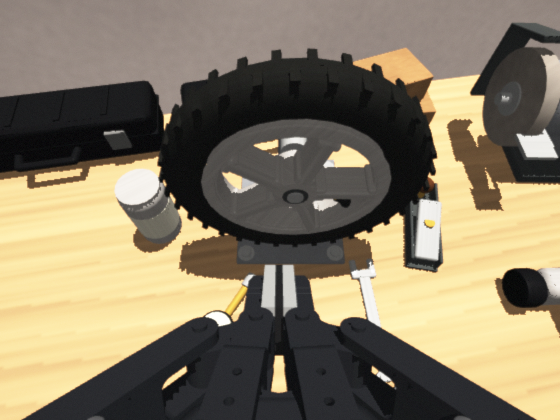

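```bash
python3 - <<'E'
from h import *
k=3
a=cv2.imread('pics/w1.png')[40:240,160:425];cv2.imwrite('pics/w1z.png',cv2.resize(cv2.convertScaleAbs(a,alpha=1.3,beta=20),None,fx=k,fy=k,interpolation=cv2.INTER_CUBIC))
E
```

```text
(no output)
```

View pics/w1z.png

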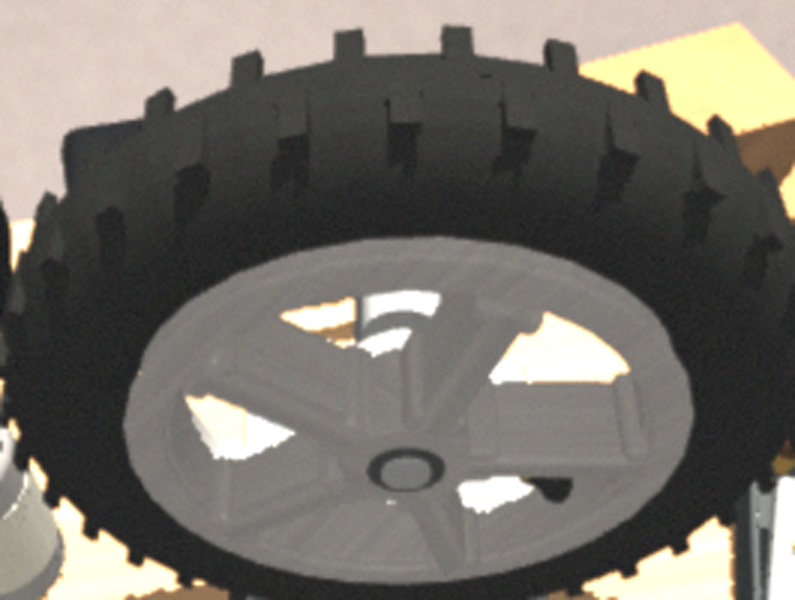

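```bash
python3 - <<'E'
from h import *
w=cam('wrist');d=cam('side');W=lambda u,v:(160+u/3,40+v/3)
Y=lambda u,v:(235+u/4.2,145+v/4.2)
print('axle end tri',tri(w,W(406,472),d,Y(333,310)),'exp',wp(-.029,0,0))
p=onplane(w,*W(406,472),C-ax*.029,ax);print('w ray on plane',p)
for q in((545,480),(555,490),(568,492)):print('valve',pol(w,*W(*q)))
for n,q in dict(s165_l=(440,572),s165_r=(470,570),s237_o=(222,522),s93low_in=(480,476),s93low_out=(640,462),s309_l=(222,365),s309_r=(205,392),s21l=(480,300),s21r=(545,318)).items():print(n,pol(w,*W(*q),-.026))
E
```

```text
axle end tri [ 0.58712872 -0.08596719  0.17449477] exp [ 0.58539772 -0.08421362  0.175     ]
w ray on plane [ 0.58520164 -0.08538533  0.17738635]
valve (np.float64(127.6472602337003), np.float64(83.83214481758691))
valve (np.float64(129.5759078409558), np.float64(93.80497102517452))
valve (np.float64(128.1581130672261), np.float64(99.84204449283234))
s165_l (np.float64(166.4138298982152), np.float64(89.80357285254735))
s165_r (np.float64(157.9852454397503), np.float64(92.628357277387))
s237_o (np.float64(242.58474723948683), np.float64(82.27867801795476))
s93low_in (np.float64(101.32255428138782), np.float64(31.06702546695817))
s93low_out (np.float64(88.88610127307939), np.float64(90.84863864132552))
s309_l (np.float64(316.14005607362634), np.float64(88.81565471475159))
s309_r (np.float64(305.91233257636435), np.float64(85.03799102024747))
s21l (np.float64(11.87019387484049), np.float64(94.82248707563984))
s21r (np.float64(25.74154806790246), np.float64(93.54123441805478))
```

```bash
sed -i 's/C=np.array(\[.614,-.089,.175\])/C=np.array([.615,-.0895,.175])/' h.py; python3 - <<'E'
from h import *
T=tool(44);E=wp(-.012,-.062,.003);x=T[:,0]
print(rel(E-.08*x,T),rel(E,T))
E
```

```text
([15.48, -4.14, 0.25], [-0.114, -0.389, -0.17]) ([23.47, -4.28, 0.58], [-0.114, -0.389, -0.17])
```

Emit:
move_arm(steps=[{"jaw": 0, "xyz": [2, -2, 0], "dr": [-0.1, -0.4, -0.2]}, {"jaw": 0, "xyz": [5, -4, 0], "dr": [-0.1, -0.4, -0.2]}, {"jaw": 0, "xyz": [8, -4.1, 0.1], "dr": [-0.1, -0.4, -0.2]}, {"jaw": 0, "xyz": [11, -4.1, 0.2], "dr": [-0.1, -0.4, -0.2]}, {"jaw": 0, "xyz": [13, -4.1, 0.2], "dr": [-0.1, -0.4, -0.2]}, {"jaw": 0, "xyz": [15.5, -4.1, 0.3], "dr": [-0.1, -0.4, -0.2]}, {"jaw": 0, "xyz": [15.5, -4.1, 0.3], "dr": [-0.1, -0.4, -0.2]}, {"jaw": 0, "xyz": [15.5, -4.1, 0.3], "dr": [-0.1, -0.4, -0.2]}])

```text
time: 2.82
ee_pos: [0.5557, 0.0187, 0.2689]
eef_rot: [-0.021, 0.914, -0.096, -0.394]
contact_force: [-0.2, -1.4, -0.3]
width: 0.003
```

```bash
python3 - <<'E'
from h import *
o,p,R=pose();print(o['time'],p,R.round(2),o['joints'].round(2),o['contact_force'])
T=tool(44);E=wp(-.012,-.062,.003);x=T[:,0]
print(rel(E-.08*x,T),rel(E,T));cam('wrist','w2');cam('side','s2')
E
```

```text
2.8167 [0.55571707 0.01871414 0.26885568] [[ 0.67 -0.19 -0.72]
 [-0.16 -0.98  0.11]
 [-0.72  0.04 -0.69]] [-0.02 -0.04 -0.93  2.05 -0.16 -0.58] [-0.16737517 -1.36115811 -0.31345462]
([3.18, 3.34, 1.96], [0.06, 0.41, -0.429]) ([11.16, 2.99, 1.61], [0.06, 0.41, -0.429])
```

View pics/w2.png

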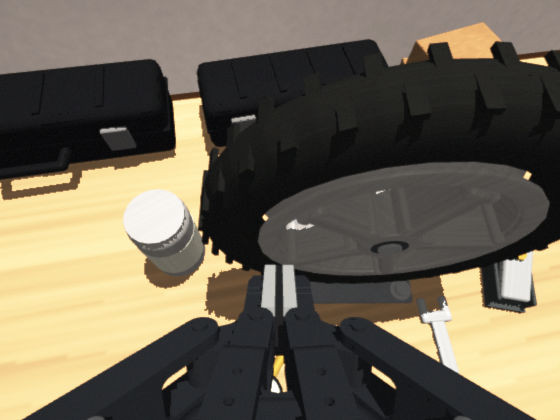

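View pics/s2.png

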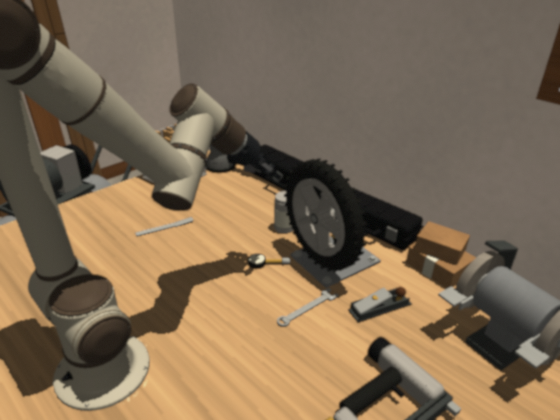

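The wrist joints J4 and J5 are at their limits, so I'll fit the arm kinematics from the recorded states and choose a better wrist configuration.

```bash
cat > kin.py <<'E'
import numpy as np
from scipy.spatial.transform import Rotation as Ro
from scipy.optimize import least_squares
E_=lambda a,t:Ro.from_euler(a,t).as_matrix()
def fk(q,P,s4,s6,k):
    h,a1,L2,L3,a3,d5,L6=P
    R1=E_('z',q[0]);R3=R1@E_('y',q[1]-q[2])
    p=R1@(np.array([a1,0,h])+E_('y',q[1])@np.array([0,0,L2]))+R3@np.array([L3,0,a3])
    R5=R3@E_('x',s4*q[3])@E_('y',-q[4])
    return p+R5@np.array([L6,d5,0]),R5@E_('x',s6*q[5]+k*np.pi/2)
E
python3 - <<'E'
from h import *
from kin import *
o,p,R=pose();print(o['joints'].tolist(),p.tolist(),R.tolist())
q2=lambda q:Ro.from_quat([q[1],q[2],q[3],q[0]]).as_matrix()
D=[([1.38057,.385385,.006898,-.000349,-1.194014,-.258612],[.2709848,.56268578,.23045395],q2([0.15679756,-0.68927064,0.15801017,0.68945869])),
([.96,-.3,-1.07,.99,-.76,-.3],[.38672124,.10448846,.27206316],q2([-0.039,0.899,-0.08,-0.429])),
([.21,-.38,-1.07,1.33,-.3,-.01],[.43751563,-.03528366,.34063632],q2([-0.031,0.932,-0.086,-0.352])),
(o['joints'],p,R)]
best=None
for s4 in(1,-1):
  for s6 in(1,-1):
    for k in range(4):
      e=sum(np.linalg.norm(fk(q,[0]*7,s4,s6,k)[1]-r) for q,_,r in D)
      if best is None or e<best[0]:best=(e,s4,s6,k)
print(best)
_,s4,s6,k=best
f=lambda P:np.hstack([fk(q,P,s4,s6,k)[0]-p for q,p,_ in D]+[1e-3*(P-P0)])
P0=np.array([.2,0,.4,.4,0,-.15,.3])
r=least_squares(f,P0);print(r.x.round(4),(f(r.x)[:12]*1000).round(1))
E
```

```text
[-0.02379865223168281, -0.03825224883386581, -0.9332291380755938, 2.051577026250553, -0.16104238621906652, -0.5853212208803489] [0.5544203535206336, 0.01839114457160291, 0.2691802171953596] [[0.6717245967500134, -0.19230222283913018, -0.7154061232699656], [-0.15819872389422168, -0.9806795343581023, 0.11506873880170695], [-0.7237121180961885, 0.03588183359731159, -0.6891685310128599]]
(np.float64(0.02161398877385132), -1, -1, 3)
[ 1.596e-01  2.500e-03  5.630e-01  4.196e-01  4.000e-04 -1.600e-01
  2.957e-01] [ 0.1 -0.1  0.4  0.6 -1.2  0.1 -0.1  2.7 -1.1  0.2  0.4  0.6]
```

```bash
cat >> kin.py <<'E'
PP=np.array([.1596,.0025,.563,.4196,.0004,-.16,.2957]);FK=lambda q:fk(q,PP,-1,-1,3)
LO=np.array([-3.1,-1.17,-1.03,-3.1,-2.95,-.2]+[0])[:6];LO[5]=-3.05
HI=np.array([3.1,2.0,1.37,2.0,-.2,3.05])
def ik(p,R,n=40,seed=0,q0=None):
    rng=np.random.default_rng(seed);S=[]
    def f(q):
        a,b=FK(q);return np.hstack([(a-p)*5,Ro.from_matrix(b.T@R).as_rotvec()])
    for i in range(n):
        s=q0 if (q0 is not None and i==0) else rng.uniform(LO,HI)
        r=least_squares(f,np.clip(s,LO+1e-3,HI-1e-3),bounds=(LO,HI))
        if np.linalg.norm(r.fun)<1e-3 and not any(np.linalg.norm(r.x-t)<.1 for t in S):S.append(r.x)
    return S
E
python3 - <<'E'
from h import *
from kin import *
for pt in(40,45,50):
  for half in(0,1):
    T=tool(pt)@np.diag([1,-1,-1] if half else [1,1,1])
    for nm,P in dict(left=wp(-.012,-.062,.003),bot=wp(-.012,0,-.066),top=wp(-.012,0,.054)).items():
        for s in ik(P,T):print(pt,half,nm,s.round(2), 'wrist J4/J5',)
E
cat > t.py <<'E'
from h import *
import kin
from kin import *
o,p,R=pose();print([s.round(2) for s in ik(p,R,60)])
kin.LO=np.array([-3.1,-1.2,-1.5,-3.14,-2.98,-3.1]);kin.HI=np.array([3.1,2.05,1.4,3.14,.5,3.1])
print([s.round(2) for s in ik(p,R,60)])
for pt in(35,45,55):
  for half in(0,1):
    T=tool(pt)@np.diag([1,-1,-1] if half else [1,1,1])
    for nm,P in dict(left=wp(-.012,-.062,.003),bot=wp(-.012,0,-.066)).items():
        for s in ik(P,T,60):print(pt,half,nm,s.round(2))
E
python3 t.py
```

```text
[]
[array([-0.27, -0.04, -0.72,  2.95,  0.13, -1.3 ]), array([-0.03, -0.04, -0.93,  2.07, -0.16, -0.6 ])]
35 0 left [-0.31  0.21 -0.57 -2.5  -0.2  -2.12]
35 0 left [-0.05  0.2  -0.4  -1.78  0.09 -2.99]
35 0 bot [ 0.19  0.36 -0.61 -0.75  0.44  2.06]
35 0 bot [-0.49  0.37 -0.66 -2.52 -0.46 -1.95]
35 1 left [-0.31  0.21 -0.57 -2.5  -0.2   1.02]
35 1 left [-0.05  0.2  -0.4  -1.78  0.09  0.15]
35 1 bot [-0.49  0.37 -0.66 -2.52 -0.46  1.19]
35 1 bot [ 0.19  0.36 -0.61 -0.75  0.44 -1.08]
```

```bash
cat > t.py <<'E'
from h import *
import kin
from kin import *
def toolh(pt,hd,roll=0):
    t=np.radians(pt);a=yaw+np.radians(hd);f=np.array([np.cos(a),np.sin(a),0]);x=np.cos(t)*f-np.sin(t)*up;y=np.array([f[1],-f[0],0]);M=np.column_stack([x,y,np.cross(x,y)]);return M@E_('x',np.radians(roll))
seeds=[np.array([a,b,c,d,-.5,e]) for a in(-.5,.2) for b in(0,.5) for c in(-.7,-.2) for d in(-2.8,-1.5,0,1.5) for e in(-2,0,2)]
def iks(p,R):
    best=[]
    def f(q):
        a,b=FK(q);return np.hstack([(a-p)*5,Ro.from_matrix(b.T@R).as_rotvec()])
    for s in seeds:
        r=least_squares(f,s,bounds=(kin.LO,kin.HI),max_nfev=60)
        if np.linalg.norm(r.fun)<2e-3 and not any(np.linalg.norm(r.x-t)<.15 for t in best):best.append(r.x)
    return best
if __name__=='__main__':
  for pt in(35,45,52):
   for hd in(-15,0,15,30):
    for nm,P in dict(left=wp(-.012,-.062,.003),bot=wp(-.012,0,-.066)).items():
        for s in iks(P,toolh(pt,hd)):print(pt,hd,nm,s.round(2))
E
time python3 t.py
```

```text
35 0 left [-0.31  0.21 -0.57 -2.5  -0.2  -2.12]
35 0 bot [-0.49  0.37 -0.66 -2.52 -0.46 -1.95]
35 15 bot [-0.42  0.35 -0.46 -1.86 -0.43 -2.51]
35 30 left [-0.19  0.24 -0.34 -1.35 -0.46 -3.05]
35 30 bot [-0.42  0.39 -0.36 -1.53 -0.61 -2.68]
45 30 left [ 0.03  0.22 -0.36 -0.78 -0.33  2.56]
52 30 left [ 0.12  0.22 -0.4  -0.45 -0.34  2.18]
52 30 bot [-0.09  0.33 -0.34 -0.78 -0.39  2.67]
real	1m46.337s
user	1m46.683s
sys	0m0.124s
```

```bash
cat > t2.py <<'E'
from t import *
def sol(p,R,q0):
    f=lambda q:np.hstack([(FK(q)[0]-p)*5,Ro.from_matrix(FK(q)[1].T@R).as_rotvec()])
    r=least_squares(f,np.clip(q0,kin.LO+1e-3,kin.HI-1e-3),bounds=(kin.LO,kin.HI));return r.x,np.linalg.norm(r.fun)
if __name__=='__main__':
 kin.HI[4]=-.17;kin.LO[2]=-1.05
 for pt in(25,30,35,40):
  for hd in(-5,0,5,10):
   q=np.array([-.31,.21,-.57,-2.5,-.3,1.02]);T=toolh(pt,hd)@np.diag([1,-1,-1]);out=[]
   for back,th in((0,270),(.04,270),(.08,270),(0,270),(0,250),(0,230),(0,210),(0,185),(.04,185),(.08,185)):
    t=np.radians(th);P=wp(-.012,.064*np.sin(t),.064*np.cos(t))-back*T[:,0]
    q,e=sol(P,T,q);out.append((e<3e-3,round(q[4],2),round(q[2],2),round(q[3],2)))
   print(pt,hd,sum(o[0] for o in out),[o[1] if o[0] else None for o in out],out[0],out[-1])
E
python3 t2.py
```

```text
25 -5 10 [np.float64(-0.75), np.float64(-0.71), np.float64(-0.66), np.float64(-0.75), np.float64(-0.83), np.float64(-0.89), np.float64(-0.93), np.float64(-0.94), np.float64(-0.94), np.float64(-0.92)] (np.True_, np.float64(-0.75), np.float64(-0.87), np.float64(-3.02)) (np.True_, np.float64(-0.92), np.float64(-1.0), np.float64(-2.78))
25 0 10 [np.float64(-0.68), np.float64(-0.64), np.float64(-0.57), np.float64(-0.68), np.float64(-0.77), np.float64(-0.83), np.float64(-0.87), np.float64(-0.88), np.float64(-0.87), np.float64(-0.85)] (np.True_, np.float64(-0.68), np.float64(-0.8), np.float64(-2.81)) (np.True_, np.float64(-0.85), np.float64(-0.93), np.float64(-2.58))
25 5 10 [np.float64(-0.62), np.float64(-0.58), np.float64(-0.51), np.float64(-0.62), np.float64(-0.71), np.float64(-0.78), np.float64(-0.82), np.float64(-0.83), np.float64(-0.82), np.float64(-0.79)] (np.True_, np.float64(-0.62), np.float64(-0.72), np.float64(-2.6)) (np.True_, np.float64(-0.79), np.float64(-0.84), np.float64(-2.38))
25 10 10 [np.float64(-0.58), np.float64(-0.55), np.float64(-0.49), np.float64(-0.58), np.float64(
[... 3002 characters left out ...]
0.17), np.float64(-0.67), np.float64(-2.48))
40 0 2 [None, None, None, None, None, None, np.float64(-0.17), np.float64(-0.17), None, None] (np.False_, np.float64(-0.17), np.float64(-0.6), np.float64(-2.67)) (np.False_, np.float64(-0.17), np.float64(-0.6), np.float64(-2.14))
40 5 0 [None, None, None, None, None, None, None, None, None, None] (np.False_, np.float64(-0.17), np.float64(-0.53), np.float64(-2.37)) (np.False_, np.float64(-0.17), np.float64(-0.53), np.float64(-1.71))
40 10 1 [None, None, None, None, None, None, None, np.float64(-0.17), None, None] (np.False_, np.float64(-0.17), np.float64(-0.42), np.float64(-1.79)) (np.False_, np.float64(-0.17), np.float64(-0.51), np.float64(-1.33))
```

```bash
cat > t3.py <<'E'
from t2 import *
H=np.diag([1,-1,-1.]);TT=toolh(28,0)@H
def tipat(r,th,back=0,off=-.012):
    t=np.radians(th);return wp(off,r*np.sin(t),r*np.cos(t))-back*TT[:,0]
if __name__=='__main__':
 qg,e=sol(tipat(.062,272,.10),TT,np.array([-.31,.21,-.57,-2.5,-.4,1.02]));print(qg.round(3),e)
 q0=np.array(bot.get_obs()['joints'])
 via=[q0,np.array([0,-.35,-.9,1.4,-.6,-.5]),np.array([-.1,-.4,-.85,0,-.9,-.1]),np.array([-.25,-.35,-.85,-1.4,-.9,.4]),np.array([-.4,-.2,-.9,-2.5,-.7,.8]),qg]
 for a,b in zip(via[:-1],via[1:]):
  for s in np.linspace(0,1,4)[1:]:
   q=a+(b-a)*s;p,R=FK(q);d=p-C;cm=p+R@np.array([-.143,0,-.082]);fb=p+R@np.array([-.296,0,0])
   print(q.round(2),p.round(3),'off %.3f'%(d@ax),'x',R[:,0].round(2),'camz %.2f camoff %.2f flange %s'%(cm[2],(cm-C)@ax,fb.round(2)))
  print('rows',max(np.abs(b-a)/(np.array([2.79,2.79,3.14,3.14,3.14,3.14])*.7/12)),np.linalg.norm(FK(a)[0]-FK(b)[0]))
E
python3 t3.py
```

```text
[-3.840e-01 -1.000e-03 -7.740e-01 -2.517e+00 -3.340e-01  1.077e+00] 3.014020810843802e-15
[-0.02 -0.14 -0.92  1.83 -0.31 -0.56] [ 0.546 -0.053  0.35 ] off -0.074 x [ 0.73 -0.3  -0.61] camz 0.50 camoff -0.14 flange [0.33 0.04 0.53]
[-0.01 -0.25 -0.91  1.62 -0.45 -0.53] [ 0.506 -0.126  0.414] off -0.101 x [ 0.72 -0.44 -0.54] camz 0.56 camoff -0.18 flange [0.29 0.01 0.57]
[ 0.   -0.35 -0.9   1.4  -0.6  -0.5 ] [ 0.443 -0.192  0.452] off -0.153 x [ 0.65 -0.56 -0.51] camz 0.59 camoff -0.24 flange [ 0.25 -0.03  0.6 ]
rows 3.557290407191372 0.30005809054428195
[-0.03 -0.37 -0.88  0.93 -0.7  -0.37] [ 0.361 -0.26   0.38 ] off -0.222 x [ 0.46 -0.53 -0.71] camz 0.53 camoff -0.28 flange [ 0.23 -0.1   0.59]
[-0.07 -0.38 -0.87  0.47 -0.8  -0.23] [ 0.275 -0.257  0.287] off -0.308 x [ 0.3  -0.34 -0.89] camz 0.44 camoff -0.35 flange [ 0.19 -0.16  0.55]
[-0.1  -0.4  -0.85  0.   -0.9  -0.1 ] [ 0.209 -0.182  0.207] off -0.385 x [ 0.22 -0.02 -0.98] camz 0.35 camoff -0.42 flange [ 0.14 -0.18  0.5 ]
rows 7.643312101910827 0.3387684145167253
[-0.15 -0.38 -0.85 -0.47 -0.9   0.07] [ 0.197 -0.069  0.162] off -0
[... 612 characters left out ...]
 [ 0.95  0.28 -0.13] camz 0.25 camoff -0.36 flange [0.14 0.04 0.35]
[-0.4 -0.2 -0.9 -2.5 -0.7  0.8] [0.482 0.059 0.339] off -0.155 x [ 1.  -0.  -0.1] camz 0.28 camoff -0.31 flange [0.19 0.06 0.37]
rows 6.005459508644222 0.23793648979360144
[-0.39 -0.13 -0.86 -2.51 -0.58  0.89] [0.502 0.034 0.302] off -0.131 x [ 0.97 -0.05 -0.23] camz 0.26 camoff -0.29 flange [0.21 0.05 0.37]
[-0.39 -0.07 -0.82 -2.51 -0.46  0.98] [0.517 0.01  0.263] off -0.113 x [ 0.93 -0.1  -0.35] camz 0.24 camoff -0.28 flange [0.24 0.04 0.37]
[-0.38 -0.   -0.77 -2.52 -0.33  1.08] [ 0.526 -0.012  0.224] off -0.100 x [ 0.87 -0.15 -0.47] camz 0.22 camoff -0.27 flange [0.27 0.03 0.36]
rows 1.9996145919141919 0.14201039078133462
```

```bash
cat > t4.py <<'E'
from t3 import *
qg,e=sol(tipat(.062,272,.10),TT,np.array([-.31,.21,-.57,-2.5,-.4,1.02]))
q0=np.array(bot.get_obs()['joints'])
via=[q0,np.array([.15,-.25,-.7,1.4,-.6,-.5]),np.array([.3,-.15,-.4,0,-1.,-.1]),np.array([.2,-.15,-.4,-1.4,-1.0,.4]),np.array([-.2,-.2,-.7,-2.3,-.8,.7]),qg]
if __name__=='__main__':
 for a,b in zip(via[:-1],via[1:]):
  for s in np.linspace(0,1,4)[1:]:
   q=a+(b-a)*s;p,R=FK(q);d=p-C;cm=p+R@np.array([-.143,0,-.082]);fb=p+R@np.array([-.296,0,0])
   print(q.round(2),p.round(3),'off %.3f'%(d@ax),'x',R[:,0].round(2),'camz %.2f camoff %.2f flange %s'%(cm[2],(cm-C)@ax,fb.round(2)))
  print('rows',max(np.abs(b-a)/(np.array([2.79,2.79,3.14,3.14,3.14,3.14])*.7/12)),np.linalg.norm(FK(a)[0]-FK(b)[0]),'ang',np.degrees(Ro.from_matrix(FK(a)[1].T@FK(b)[1]).magnitude()))
E
python3 t4.py
```

```text
[ 0.03 -0.11 -0.86  1.83 -0.31 -0.56] [ 0.578 -0.025  0.374] off -0.047 x [ 0.76 -0.27 -0.59] camz 0.52 camoff -0.11 flange [0.35 0.05 0.55]
[ 0.09 -0.18 -0.78  1.62 -0.45 -0.53] [ 0.571 -0.07   0.465] off -0.047 x [ 0.79 -0.37 -0.49] camz 0.60 camoff -0.13 flange [0.34 0.04 0.61]
[ 0.15 -0.25 -0.7   1.4  -0.6  -0.5 ] [ 0.54  -0.112  0.533] off -0.070 x [ 0.78 -0.45 -0.45] camz 0.67 camoff -0.17 flange [0.31 0.02 0.67]
rows 3.557290407191372 0.2945714449998805 ang 41.33826349038238
[ 0.2  -0.22 -0.6   0.93 -0.73 -0.37] [ 0.52  -0.154  0.481] off -0.084 x [ 0.64 -0.42 -0.65] camz 0.63 camoff -0.16 flange [ 0.33 -0.03  0.67]
[ 0.25 -0.18 -0.5   0.47 -0.87 -0.23] [ 0.487 -0.128  0.4  ] off -0.120 x [ 0.48 -0.23 -0.85] camz 0.55 camoff -0.17 flange [ 0.35 -0.06  0.65]
[ 0.3  -0.15 -0.4   0.   -1.   -0.1 ] [ 0.447 -0.029  0.332] off -0.176 x [ 0.3   0.09 -0.95] camz 0.47 camoff -0.19 flange [ 0.36 -0.06  0.61]
rows 7.643312101910827 0.23657900637590282 ang 62.32477141051233
[ 0.27 -0.15 -0.4  -0.47 -1.    0.07] [0.401 0.077 0.288] off -0.239 x [ 0.23  0.45 -0.86] camz 0.38 camoff -0.23 fl
[... 617 characters left out ...]
flange [0.23 0.05 0.41]
[-0.2 -0.2 -0.7 -2.3 -0.8  0.7] [0.494 0.17  0.431] off -0.162 x [0.93 0.36 0.09] camz 0.34 camoff -0.29 flange [0.22 0.06 0.41]
rows 4.913557779799818 0.18081631208343565 ang 60.77754859090616
[-0.26 -0.13 -0.72 -2.37 -0.64  0.83] [0.527 0.106 0.366] off -0.119 x [ 0.98  0.17 -0.09] camz 0.30 camoff -0.26 flange [0.24 0.06 0.39]
[-0.32 -0.07 -0.75 -2.44 -0.49  0.95] [0.537 0.044 0.296] off -0.098 x [ 0.96 -0.   -0.28] camz 0.26 camoff -0.26 flange [0.25 0.04 0.38]
[-0.38 -0.   -0.77 -2.52 -0.33  1.08] [ 0.526 -0.012  0.224] off -0.100 x [ 0.87 -0.15 -0.47] camz 0.22 camoff -0.27 flange [0.27 0.03 0.36]
rows 2.5455654563363943 0.27742110251996566 ang 44.18625716231952
```

```bash
cat > seg.py <<'E'
import sys,json
from t3 import *
def seg(b,n):
    o,p0,R0=pose();a=np.array(o['joints']);print(a.round(3),p0.round(3),o['time'],o['contact_force'].round(1));rows=[]
    for s in np.linspace(0,1,n+1)[1:]:
        p,R=FK(a+(np.array(b)-a)*s)
        rows.append('{"jaw": 0, "xyz": %s, "dr": %s}'%((R0.T@(p-p0)*100).round(1).tolist(),(np.degrees(Ro.from_matrix(R0.T@R).as_rotvec())/6).round(2).tolist()))
    print('['+', '.join(rows)+']')
if __name__=='__main__': seg(eval(sys.argv[1]),int(sys.argv[2]))
E
python3 seg.py "[.15,-.25,-.7,1.4,-.6,-.5]" 8
```

```text
[-0.024 -0.038 -0.933  2.052 -0.161 -0.585] [0.554 0.018 0.269] 2.9167 [-0.7  0.5  0.6]
[{"jaw": 0, "xyz": [-1.8, 1.4, -3.9], "dr": [0.61, 0.69, 0.3]}, {"jaw": 0, "xyz": [-3.8, 3.0, -7.3], "dr": [1.25, 1.32, 0.58]}, {"jaw": 0, "xyz": [-6.0, 4.7, -10.4], "dr": [1.92, 1.89, 0.83]}, {"jaw": 0, "xyz": [-8.4, 6.5, -13.0], "dr": [2.61, 2.39, 1.06]}, {"jaw": 0, "xyz": [-10.8, 8.4, -15.1], "dr": [3.33, 2.83, 1.26]}, {"jaw": 0, "xyz": [-13.3, 10.3, -16.7], "dr": [4.07, 3.18, 1.44]}, {"jaw": 0, "xyz": [-15.7, 12.2, -17.9], "dr": [4.82, 3.46, 1.59]}, {"jaw": 0, "xyz": [-18.0, 14.0, -18.7], "dr": [5.58, 3.65, 1.71]}]
```

Emit:
move_arm(steps=[{"jaw": 0, "xyz": [-1.8, 1.4, -3.9], "dr": [0.6, 0.7, 0.3]}, {"jaw": 0, "xyz": [-3.8, 3, -7.3], "dr": [1.25, 1.3, 0.6]}, {"jaw": 0, "xyz": [-6, 4.7, -10.4], "dr": [1.9, 1.9, 0.8]}, {"jaw": 0, "xyz": [-8.4, 6.5, -13], "dr": [2.6, 2.4, 1.05]}, {"jaw": 0, "xyz": [-10.8, 8.4, -15], "dr": [3.3, 2.8, 1.25]}, {"jaw": 0, "xyz": [-13.3, 10.3, -16.7], "dr": [4.1, 3.2, 1.45]}, {"jaw": 0, "xyz": [-15.7, 12.2, -17.9], "dr": [4.8, 3.5, 1.6]}, {"jaw": 0, "xyz": [-18, 14, -18.7], "dr": [5.6, 3.65, 1.7]}, {"jaw": 0, "xyz": [-18, 14, -18.7], "dr": [5.6, 3.65, 1.7]}])

```text
time: 3.67
ee_pos: [0.5371, -0.1136, 0.5403]
eef_rot: [-0.234, 0.914, -0.286, -0.166]
contact_force: [1.2, 1.2, 0.2]
width: -0.002
```

```bash
python3 seg.py "[.3,-.15,-.4,0,-1.,-.1]" 11
```

```text
[ 0.154 -0.259 -0.696  1.394 -0.605 -0.502] [ 0.537 -0.114  0.54 ] 3.6667 [1.2 1.2 0.2]
[{"jaw": 0, "xyz": [0.9, 1.8, 0.2], "dr": [0.67, -0.42, 0.43]}, {"jaw": 0, "xyz": [1.7, 3.5, 0.8], "dr": [1.3, -0.9, 0.86]}, {"jaw": 0, "xyz": [2.4, 5.0, 1.9], "dr": [1.91, -1.46, 1.27]}, {"jaw": 0, "xyz": [2.9, 6.4, 3.5], "dr": [2.48, -2.09, 1.66]}, {"jaw": 0, "xyz": [3.1, 7.4, 5.5], "dr": [3.01, -2.78, 2.02]}, {"jaw": 0, "xyz": [3.2, 8.2, 8.0], "dr": [3.51, -3.54, 2.35]}, {"jaw": 0, "xyz": [2.9, 8.6, 10.7], "dr": [3.97, -4.36, 2.65]}, {"jaw": 0, "xyz": [2.3, 8.6, 13.7], "dr": [4.39, -5.24, 2.9]}, {"jaw": 0, "xyz": [1.3, 8.2, 16.9], "dr": [4.77, -6.18, 3.11]}, {"jaw": 0, "xyz": [0.0, 7.4, 20.1], "dr": [5.11, -7.17, 3.27]}, {"jaw": 0, "xyz": [-1.7, 6.2, 23.3], "dr": [5.41, -8.2, 3.37]}]
```

Joint tracking follows the model exactly.

Emit:
move_arm(steps=[{"jaw": 0, "xyz": [0.9, 1.8, 0.2], "dr": [0.65, -0.4, 0.45]}, {"jaw": 0, "xyz": [1.7, 3.5, 0.8], "dr": [1.3, -0.9, 0.85]}, {"jaw": 0, "xyz": [2.4, 5, 1.9], "dr": [1.9, -1.45, 1.25]}, {"jaw": 0, "xyz": [2.9, 6.4, 3.5], "dr": [2.5, -2.1, 1.65]}, {"jaw": 0, "xyz": [3.1, 7.4, 5.5], "dr": [3, -2.8, 2]}, {"jaw": 0, "xyz": [3.2, 8.2, 8], "dr": [3.5, -3.55, 2.35]}, {"jaw": 0, "xyz": [2.9, 8.6, 10.7], "dr": [4, -4.35, 2.65]}, {"jaw": 0, "xyz": [2.3, 8.6, 13.7], "dr": [4.4, -5.25, 2.9]}, {"jaw": 0, "xyz": [1.3, 8.2, 16.9], "dr": [4.8, -6.2, 3.1]}, {"jaw": 0, "xyz": [0, 7.4, 20], "dr": [5.1, -7.2, 3.3]}, {"jaw": 0, "xyz": [-1.7, 6.2, 23.3], "dr": [5.4, -8.2, 3.4]}])

```text
time: 4.58
ee_pos: [0.4457, -0.028, 0.3262]
eef_rot: [-0.532, 0.6, -0.351, -0.483]
contact_force: [0.8, -1.0, -0.7]
width: -0.003
```

```bash
python3 seg.py "[.2,-.15,-.4,-1.4,-1.0,.4]" 12
```

```text
[ 0.3   -0.141 -0.402 -0.006 -1.004 -0.095] [ 0.446 -0.028  0.326] 4.5833 [ 0.8 -1.  -0.7]
[{"jaw": 0, "xyz": [1.4, 1.2, 2.5], "dr": [0.28, -0.91, 0.05]}, {"jaw": 0, "xyz": [2.4, 2.2, 5.3], "dr": [0.56, -1.82, 0.05]}, {"jaw": 0, "xyz": [3.2, 3.0, 8.2], "dr": [0.84, -2.74, 0.01]}, {"jaw": 0, "xyz": [3.6, 3.5, 11.2], "dr": [1.12, -3.64, -0.08]}, {"jaw": 0, "xyz": [3.8, 3.8, 14.3], "dr": [1.41, -4.55, -0.21]}, {"jaw": 0, "xyz": [3.6, 3.8, 17.4], "dr": [1.7, -5.44, -0.39]}, {"jaw": 0, "xyz": [3.1, 3.5, 20.5], "dr": [2.01, -6.33, -0.61]}, {"jaw": 0, "xyz": [2.2, 3.0, 23.4], "dr": [2.32, -7.2, -0.88]}, {"jaw": 0, "xyz": [1.1, 2.2, 26.3], "dr": [2.64, -8.06, -1.19]}, {"jaw": 0, "xyz": [-0.3, 1.2, 28.9], "dr": [2.97, -8.9, -1.55]}, {"jaw": 0, "xyz": [-2.0, 0.0, 31.4], "dr": [3.32, -9.72, -1.94]}, {"jaw": 0, "xyz": [-4.0, -1.4, 33.6], "dr": [3.68, -10.52, -2.38]}]
```

Emit:
move_arm(steps=[{"jaw": 0, "xyz": [1.4, 1.2, 2.5], "dr": [0.3, -0.9, 0.05]}, {"jaw": 0, "xyz": [2.4, 2.2, 5.3], "dr": [0.55, -1.8, 0.05]}, {"jaw": 0, "xyz": [3.2, 3, 8.2], "dr": [0.85, -2.75, 0]}, {"jaw": 0, "xyz": [3.6, 3.5, 11.2], "dr": [1.1, -3.65, -0.1]}, {"jaw": 0, "xyz": [3.8, 3.8, 14.3], "dr": [1.4, -4.55, -0.2]}, {"jaw": 0, "xyz": [3.6, 3.8, 17.4], "dr": [1.7, -5.45, -0.4]}, {"jaw": 0, "xyz": [3.1, 3.5, 20.5], "dr": [2, -6.35, -0.6]}, {"jaw": 0, "xyz": [2.2, 3, 23.4], "dr": [2.3, -7.2, -0.9]}, {"jaw": 0, "xyz": [1.1, 2.2, 26.3], "dr": [2.65, -8.05, -1.2]}, {"jaw": 0, "xyz": [-0.3, 1.2, 28.9], "dr": [3, -8.9, -1.55]}, {"jaw": 0, "xyz": [-2, 0, 31.4], "dr": [3.3, -9.7, -1.95]}, {"jaw": 0, "xyz": [-4, -1.4, 33.6], "dr": [3.7, -10.5, -2.4]}])

```text
time: 5.58
ee_pos: [0.3786, 0.2992, 0.3793]
eef_rot: [0.789, -0.191, 0.032, 0.582]
contact_force: [-0.8, -0.5, -1.2]
width: 0.001
```

```bash
python3 seg.py "[-.2,-.2,-.7,-2.3,-.8,.7]" 10
```

```text
[ 0.196 -0.151 -0.405 -1.402 -0.997  0.408] [0.379 0.299 0.379] 5.5833 [-0.8 -0.5 -1.2]
[{"jaw": 0, "xyz": [-0.1, -1.0, 0.1], "dr": [0.48, -0.37, -0.74]}, {"jaw": 0, "xyz": [-0.3, -2.2, 0.4], "dr": [0.95, -0.73, -1.51]}, {"jaw": 0, "xyz": [-0.7, -3.5, 0.6], "dr": [1.42, -1.05, -2.32]}, {"jaw": 0, "xyz": [-1.3, -5.1, 0.6], "dr": [1.89, -1.36, -3.15]}, {"jaw": 0, "xyz": [-2.1, -6.7, 0.6], "dr": [2.35, -1.64, -4.0]}, {"jaw": 0, "xyz": [-3.1, -8.4, 0.5], "dr": [2.8, -1.9, -4.88]}, {"jaw": 0, "xyz": [-4.3, -10.2, 0.2], "dr": [3.26, -2.14, -5.77]}, {"jaw": 0, "xyz": [-5.8, -11.9, -0.2], "dr": [3.71, -2.36, -6.68]}, {"jaw": 0, "xyz": [-7.5, -13.7, -0.8], "dr": [4.17, -2.56, -7.61]}, {"jaw": 0, "xyz": [-9.4, -15.3, -1.6], "dr": [4.63, -2.74, -8.55]}]
```

Emit:
move_arm(steps=[{"jaw": 0, "xyz": [-0.1, -1, 0.1], "dr": [0.5, -0.35, -0.75]}, {"jaw": 0, "xyz": [-0.3, -2.2, 0.4], "dr": [0.95, -0.75, -1.5]}, {"jaw": 0, "xyz": [-0.7, -3.5, 0.6], "dr": [1.4, -1.05, -2.3]}, {"jaw": 0, "xyz": [-1.3, -5, 0.6], "dr": [1.9, -1.35, -3.15]}, {"jaw": 0, "xyz": [-2.1, -6.7, 0.6], "dr": [2.35, -1.65, -4]}, {"jaw": 0, "xyz": [-3.1, -8.4, 0.5], "dr": [2.8, -1.9, -4.9]}, {"jaw": 0, "xyz": [-4.3, -10.2, 0.2], "dr": [3.25, -2.15, -5.75]}, {"jaw": 0, "xyz": [-5.8, -11.9, -0.2], "dr": [3.7, -2.35, -6.7]}, {"jaw": 0, "xyz": [-7.5, -13.7, -0.8], "dr": [4.2, -2.55, -7.6]}, {"jaw": 0, "xyz": [-9.4, -15.3, -1.6], "dr": [4.65, -2.75, -8.55]}])

```text
time: 6.42
ee_pos: [0.4944, 0.1693, 0.4308]
eef_rot: [0.979, 0.083, -0.027, 0.183]
contact_force: [0.1, -0.4, 0.5]
width: -0.003
```

```bash
python3 - <<'E'
from seg import *
qg,e=sol(tipat(.062,272,.10),TT,np.array([-.31,.21,-.57,-2.5,-.4,1.02]));print(qg.round(3),e)
seg(qg,10)
E
```

```text
[-3.840e-01 -1.000e-03 -7.740e-01 -2.517e+00 -3.340e-01  1.077e+00] 3.014020810843802e-15
[-0.205 -0.199 -0.705 -2.303 -0.804  0.705] [0.494 0.169 0.431] 6.4167 [ 0.1 -0.4  0.5]
[{"jaw": 0, "xyz": [0.2, -2.5, -1.7], "dr": [-0.09, 0.38, -0.64]}, {"jaw": 0, "xyz": [0.3, -5.0, -3.3], "dr": [-0.17, 0.78, -1.26]}, {"jaw": 0, "xyz": [0.2, -7.3, -4.9], "dr": [-0.24, 1.22, -1.87]}, {"jaw": 0, "xyz": [-0.1, -9.6, -6.6], "dr": [-0.3, 1.68, -2.45]}, {"jaw": 0, "xyz": [-0.5, -11.8, -8.3], "dr": [-0.35, 2.16, -3.01]}, {"jaw": 0, "xyz": [-1.1, -13.9, -10.1], "dr": [-0.38, 2.67, -3.54]}, {"jaw": 0, "xyz": [-1.9, -15.9, -11.9], "dr": [-0.41, 3.21, -4.05]}, {"jaw": 0, "xyz": [-2.9, -17.7, -13.7], "dr": [-0.41, 3.76, -4.53]}, {"jaw": 0, "xyz": [-3.9, -19.4, -15.5], "dr": [-0.4, 4.34, -4.98]}, {"jaw": 0, "xyz": [-5.2, -21.0, -17.3], "dr": [-0.37, 4.94, -5.41]}]
```

Emit:
move_arm(steps=[{"jaw": 0, "xyz": [0.2, -2.5, -1.7], "dr": [-0.1, 0.4, -0.65]}, {"jaw": 0, "xyz": [0.3, -5, -3.3], "dr": [-0.2, 0.8, -1.25]}, {"jaw": 0, "xyz": [0.2, -7.3, -4.9], "dr": [-0.25, 1.2, -1.85]}, {"jaw": 0, "xyz": [-0.1, -9.6, -6.6], "dr": [-0.3, 1.7, -2.45]}, {"jaw": 0, "xyz": [-0.5, -11.8, -8.3], "dr": [-0.35, 2.15, -3]}, {"jaw": 0, "xyz": [-1.1, -13.9, -10.1], "dr": [-0.4, 2.65, -3.55]}, {"jaw": 0, "xyz": [-1.9, -15.9, -11.9], "dr": [-0.4, 3.2, -4.05]}, {"jaw": 0, "xyz": [-2.9, -17.7, -13.7], "dr": [-0.4, 3.75, -4.55]}, {"jaw": 0, "xyz": [-3.9, -19.4, -15.5], "dr": [-0.4, 4.35, -5]}, {"jaw": 0, "xyz": [-5.2, -21, -17.3], "dr": [-0.35, 4.95, -5.4]}, {"jaw": 0, "xyz": [-5.2, -21, -17.3], "dr": [-0.35, 4.95, -5.4]}])

```text
time: 7.33
ee_pos: [0.5262, -0.0119, 0.2219]
eef_rot: [0.966, 0.02, 0.244, -0.079]
contact_force: [0.3, 1.1, 0.3]
width: -0.002
```

```bash
python3 - <<'E'
from seg import *
o,p,R=pose();print(o['time'],p,o['joints'].round(2),o['contact_force'].round(1))
w=cam('wrist','w3');print(w['p'],w['R'].round(3).tolist())
im=w['color'].copy();
for r,off,col in((.09,-.022,(0,255,0)),(.107,-.022,(255,255,0)),(.155,0,(0,0,255))):
    P=np.array([proj(w,wp(off,r*np.sin(t),r*np.cos(t))) for t in np.linspace(0,6.283,60)]).astype(int);cv2.polylines(im,[P],True,col,1)
cv2.imwrite('pics/w3a.png',im);print(rel(tipat(.062,272,0),TT),proj(w,wp(-.029,0,0)))
E
```

```text
7.3333 [ 0.52616936 -0.01190568  0.22189566] [-0.38  0.   -0.77 -2.5  -0.32  1.06] [0.3 1.1 0.3]
[0.36462633 0.0153906  0.21771623] [[0.162, 0.168, 0.972], [0.987, -0.027, -0.16], [-0.0, 0.985, -0.17]]
([9.93, -0.1, 0.06], [0.014, -0.024, -0.042]) (np.float64(190.87553945575877), np.float64(211.3270741801534))
```

View pics/w3a.png

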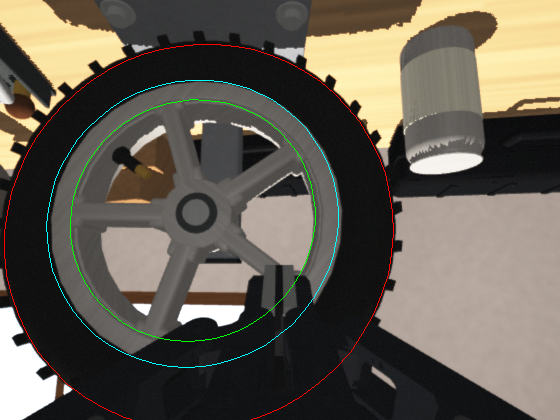

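```bash
cat > va.py <<'E'
from t3 import *
import h
def adj(c,uv):
    P=onplane(c,*uv,h.C-ax*.029,ax)-(h.C-ax*.029);return h.C+P
def ang(c,C2,uv,off=0):
    P=onplane(c,*uv,C2+ax*off,ax)-C2;return round(float(np.degrees(np.arctan2(P@right,P@up)))%360,1),round(float(np.hypot(P@right,P@up))*1000,1)
E
python3 - <<'E'
from va import *
w=cam('wrist');C2=adj(w,(196.5,212.5));print(C2,h.C)
for u in((122,155),(134,165),(147,173)):print(ang(w,C2,u))
# spokes front faces mid outer
for n,u in dict(s93=(85,213),s21=(158,318),s165=(173,115),s237=(293,155)).items():print(n,ang(w,C2,u,-.026))
E
```

```text
[ 0.615845   -0.08445048  0.17783911] [ 0.615  -0.0895  0.175 ]
(127.1, 88.2)
(126.7, 74.7)
(127.7, 61.7)
s93 (90.1, 81.0)
s21 (18.3, 76.8)
s165 (164.1, 78.7)
s237 (237.6, 82.1)
```

```bash
sed -i 's/.615,-.0895,.175/.615,-.088,.175/' h.py; python3 - <<'E'
from t3 import *
print(rel(tipat(.062,271,0),TT))
E
```

```text
([9.97, 0.02, -0.16], [0.014, -0.006, -0.047])
```

Emit:
move_arm(steps=[{"jaw": 0, "xyz": [1.5, 0, -0.1], "dr": [0, 0, 0]}, {"jaw": 0, "xyz": [3, 0, -0.1], "dr": [0, 0, 0]}, {"jaw": 0, "xyz": [4.5, 0, -0.1], "dr": [0, 0, 0]}, {"jaw": 0, "xyz": [5.5, 0, -0.1], "dr": [0, 0, 0]}, {"jaw": 0, "xyz": [6.5, 0, -0.2], "dr": [0, 0, 0]}, {"jaw": 0, "xyz": [7.3, 0, -0.2], "dr": [0, 0, 0]}, {"jaw": 0, "xyz": [8.1, 0, -0.2], "dr": [0, 0, 0]}, {"jaw": 0, "xyz": [8.1, 0, -0.2], "dr": [0, 0, 0]}])

```text
time: 8.1
ee_pos: [0.5982, -0.0232, 0.1839]
eef_rot: [0.967, 0.02, 0.242, -0.078]
contact_force: [-0.3, 0.1, 0.1]
width: -0.0
```

```bash
python3 - <<'E'
from t3 import *
o,p,R=pose();print(o['joints'].round(2),rel(tipat(.062,271,0),TT));cam('wrist','w4')
E
```

```text
[-0.39  0.23 -0.76 -2.73 -0.52  1.32] ([1.71, 0.08, 0.03], [0.007, -0.014, -0.038])
```

View pics/w4.png

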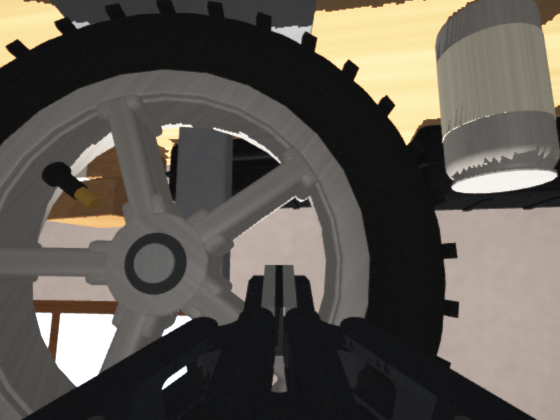

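Emit:
move_arm(steps=[{"jaw": 0, "xyz": [0.6, 0, 0], "dr": [0, 0, 0]}, {"jaw": 0, "xyz": [1.2, 0, 0], "dr": [0, 0, 0]}, {"jaw": 0, "xyz": [1.7, 0.1, 0], "dr": [0, 0, 0]}, {"jaw": 0, "xyz": [1.7, 0.1, 0], "dr": [0, 0, 0]}])

```text
time: 8.48
ee_pos: [0.613, -0.0251, 0.1755]
eef_rot: [0.967, 0.02, 0.242, -0.079]
contact_force: [-0.4, -0.0, -0.4]
width: -0.001
```

```bash
cat > arc.py <<'E'
import sys
from t3 import *
def arc(r0,th0,r1,th1,n,off=-.012):
    o,p0,R0=pose();print(o['joints'].round(2),p0.round(4),o['time'],o['contact_force'].round(1));rows=[]
    for s in np.linspace(0,1,n+1)[1:]:
        P=tipat(r0+(r1-r0)*s,th0+(th1-th0)*s,0,off)
        rows.append((R0.T@(P-p0)*100).round(2).tolist())
    print(rows)
    d=p0-C;print('tip now off %.4f r %.4f th %.1f'%(d@ax,np.hypot(d@right,d@up),np.degrees(np.arctan2(d@right,d@up))%360))
if __name__=='__main__': arc(*[float(a) for a in sys.argv[1:5]],int(sys.argv[5]))
E
python3 arc.py .062 271 .064 248 12
```

```text
[-0.38  0.27 -0.75 -2.76 -0.54  1.34] [ 0.613  -0.0251  0.1755] 8.4833 [-0.4 -0.  -0.4]
[[0.11, 0.04, -0.12], [0.2, 0.05, -0.3], [0.3, 0.05, -0.49], [0.4, 0.05, -0.67], [0.5, 0.04, -0.86], [0.6, 0.02, -1.04], [0.7, -0.01, -1.23], [0.8, -0.04, -1.41], [0.9, -0.08, -1.6], [0.99, -0.13, -1.78], [1.09, -0.18, -1.96], [1.19, -0.24, -2.14]]
tip now off -0.0124 r 0.0618 th 270.5
```

Emit:
move_arm(steps=[{"jaw": 0, "xyz": [0.1, 0, -0.1], "dr": [0, 0, 0]}, {"jaw": 0, "xyz": [0.2, 0.05, -0.3], "dr": [0, 0, 0]}, {"jaw": 0, "xyz": [0.3, 0.05, -0.5], "dr": [0, 0, 0]}, {"jaw": 0, "xyz": [0.4, 0.05, -0.67], "dr": [0, 0, 0]}, {"jaw": 0, "xyz": [0.5, 0.05, -0.85], "dr": [0, 0, 0]}, {"jaw": 0, "xyz": [0.6, 0, -1.05], "dr": [0, 0, 0]}, {"jaw": 0, "xyz": [0.7, 0, -1.23], "dr": [0, 0, 0]}, {"jaw": 0, "xyz": [0.8, -0.05, -1.4], "dr": [0, 0, 0]}, {"jaw": 0, "xyz": [0.9, -0.1, -1.6], "dr": [0, 0, 0]}, {"jaw": 0, "xyz": [1, -0.15, -1.8], "dr": [0, 0, 0]}, {"jaw": 0, "xyz": [1.1, -0.2, -1.95], "dr": [0, 0, 0]}, {"jaw": 0, "xyz": [1.2, -0.25, -2.15], "dr": [0, 0, 0]}])

```text
time: 9.48
ee_pos: [0.613, -0.0273, 0.1526]
eef_rot: [0.967, 0.02, 0.24, -0.078]
contact_force: [-2.4, 1.3, 6.1]
width: 0.001
```

```bash
python3 - <<'E'
from h import *
cam('wrist','w5')
E
python3 arc.py .064 248 .066 224 12
```

```text
[-0.4   0.33 -0.78 -2.79 -0.65  1.4 ] [ 0.6129 -0.0275  0.1521] 9.5333 [-1.5  1.4  3.6]
[[0.16, -0.07, -0.28], [0.26, -0.15, -0.47], [0.36, -0.24, -0.65], [0.45, -0.34, -0.83], [0.55, -0.44, -1.01], [0.64, -0.55, -1.19], [0.73, -0.67, -1.36], [0.82, -0.79, -1.53], [0.91, -0.92, -1.69], [0.99, -1.06, -1.86], [1.08, -1.2, -2.02], [1.16, -1.35, -2.17]]
tip now off -0.0121 r 0.0636 th 248.9
```

View pics/w5.png

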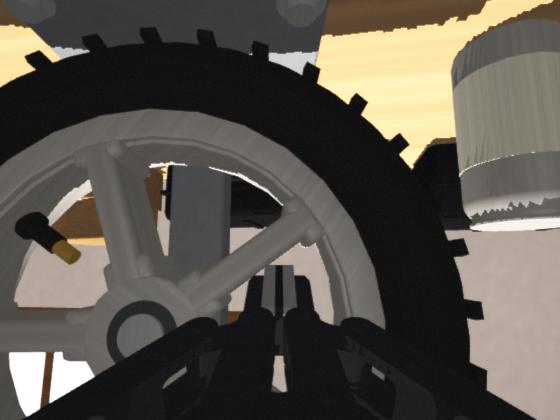

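Contact made: a light 6 N push on the spoke at (285,230). Continuing the arc.

Emit:
move_arm(steps=[{"jaw": 0, "xyz": [0.15, -0.05, -0.25], "dr": [0, 0, 0]}, {"jaw": 0, "xyz": [0.25, -0.15, -0.45], "dr": [0, 0, 0]}, {"jaw": 0, "xyz": [0.35, -0.25, -0.65], "dr": [0, 0, 0]}, {"jaw": 0, "xyz": [0.45, -0.35, -0.83], "dr": [0, 0, 0]}, {"jaw": 0, "xyz": [0.55, -0.45, -1], "dr": [0, 0, 0]}, {"jaw": 0, "xyz": [0.65, -0.55, -1.2], "dr": [0, 0, 0]}, {"jaw": 0, "xyz": [0.75, -0.65, -1.36], "dr": [0, 0, 0]}, {"jaw": 0, "xyz": [0.8, -0.8, -1.53], "dr": [0, 0, 0]}, {"jaw": 0, "xyz": [0.9, -0.9, -1.7], "dr": [0, 0, 0]}, {"jaw": 0, "xyz": [1, -1.05, -1.86], "dr": [0, 0, 0]}, {"jaw": 0, "xyz": [1.1, -1.2, -2], "dr": [0, 0, 0]}, {"jaw": 0, "xyz": [1.15, -1.35, -2.17], "dr": [0, 0, 0]}])

```text
time: 10.53
ee_pos: [0.6116, -0.0407, 0.1292]
eef_rot: [0.968, 0.019, 0.239, -0.078]
contact_force: [0.2, 3.3, 5.9]
width: 0.001
```

```bash
python3 arc.py .066 224 .066 200 12
```

```text
[-0.43  0.4  -0.8  -2.78 -0.74  1.42] [ 0.6116 -0.0407  0.1292] 10.5333 [0.2 3.3 5.9]
[[0.07, -0.2, -0.33], [0.14, -0.37, -0.46], [0.21, -0.55, -0.59], [0.27, -0.73, -0.71], [0.33, -0.92, -0.83], [0.39, -1.12, -0.94], [0.44, -1.31, -1.05], [0.5, -1.52, -1.15], [0.54, -1.72, -1.24], [0.59, -1.93, -1.33], [0.63, -2.14, -1.41], [0.67, -2.36, -1.48]]
tip now off -0.0111 r 0.0650 th 225.2
```

Emit:
move_arm(steps=[{"jaw": 0, "xyz": [0.05, -0.2, -0.3], "dr": [0, 0, 0]}, {"jaw": 0, "xyz": [0.1, -0.37, -0.45], "dr": [0, 0, 0]}, {"jaw": 0, "xyz": [0.15, -0.55, -0.6], "dr": [0, 0, 0]}, {"jaw": 0, "xyz": [0.2, -0.75, -0.7], "dr": [0, 0, 0]}, {"jaw": 0, "xyz": [0.3, -0.9, -0.83], "dr": [0, 0, 0]}, {"jaw": 0, "xyz": [0.35, -1.1, -0.95], "dr": [0, 0, 0]}, {"jaw": 0, "xyz": [0.4, -1.3, -1.05], "dr": [0, 0, 0]}, {"jaw": 0, "xyz": [0.45, -1.5, -1.15], "dr": [0, 0, 0]}, {"jaw": 0, "xyz": [0.5, -1.7, -1.25], "dr": [0, 0, 0]}, {"jaw": 0, "xyz": [0.55, -1.95, -1.33], "dr": [0, 0, 0]}, {"jaw": 0, "xyz": [0.6, -2.15, -1.4], "dr": [0, 0, 0]}, {"jaw": 0, "xyz": [0.6, -2.35, -1.5], "dr": [0, 0, 0]}])

```text
time: 11.53
ee_pos: [0.6048, -0.0633, 0.111]
eef_rot: [0.967, 0.02, 0.241, -0.078]
contact_force: [2.4, 5.0, 3.5]
width: -0.0
```

```bash
python3 - <<'E'
from h import *
cam('wrist','w6')
E
python3 arc.py .066 200 .066 184 8
```

```text
[-0.5   0.44 -0.8  -2.72 -0.78  1.42] [ 0.6046 -0.0639  0.1105] 11.5833 [0.9 2.1 3.8]
[[0.12, -0.17, 0.26], [0.15, -0.39, 0.2], [0.18, -0.61, 0.15], [0.2, -0.84, 0.1], [0.22, -1.06, 0.06], [0.24, -1.29, 0.03], [0.25, -1.52, 0.01], [0.26, -1.75, -0.01]]
tip now off -0.0143 r 0.0682 th 198.9
```

View pics/w6.png

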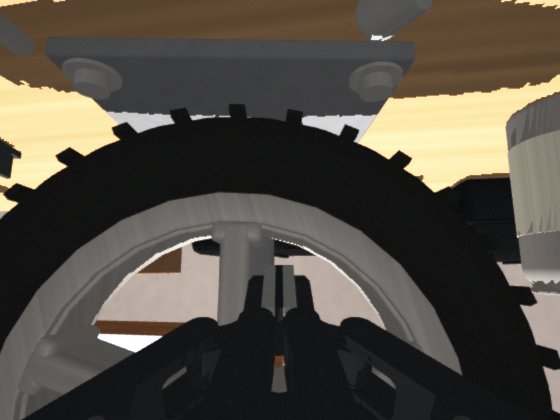

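Emit:
move_arm(steps=[{"jaw": 0, "xyz": [0.1, -0.2, 0.15], "dr": [0, 0, 0]}, {"jaw": 0, "xyz": [0.15, -0.4, 0.2], "dr": [0, 0, 0]}, {"jaw": 0, "xyz": [0.2, -0.6, 0.15], "dr": [0, 0, 0]}, {"jaw": 0, "xyz": [0.2, -0.85, 0.1], "dr": [0, 0, 0]}, {"jaw": 0, "xyz": [0.2, -1.05, 0.05], "dr": [0, 0, 0]}, {"jaw": 0, "xyz": [0.25, -1.3, 0.05], "dr": [0, 0, 0]}, {"jaw": 0, "xyz": [0.25, -1.5, 0], "dr": [0, 0, 0]}, {"jaw": 0, "xyz": [0.25, -1.5, 0], "dr": [0, 0, 0]}])

```text
time: 12.25
ee_pos: [0.6026, -0.0779, 0.1079]
eef_rot: [0.966, 0.02, 0.244, -0.078]
contact_force: [-0.6, 4.1, 2.4]
width: 0.0
```

```bash
python3 - <<'E'
from h import *
cam('wrist','w7')
E
python3 arc.py .066 200 .066 184 1
```

```text
[-0.53  0.44 -0.78 -2.67 -0.76  1.39] [ 0.6026 -0.0779  0.1078] 12.3 [-0.5  4.2  2.2]
[[0.1, -0.33, 0.2]]
tip now off -0.0139 r 0.0676 th 186.7
```

View pics/w7.png

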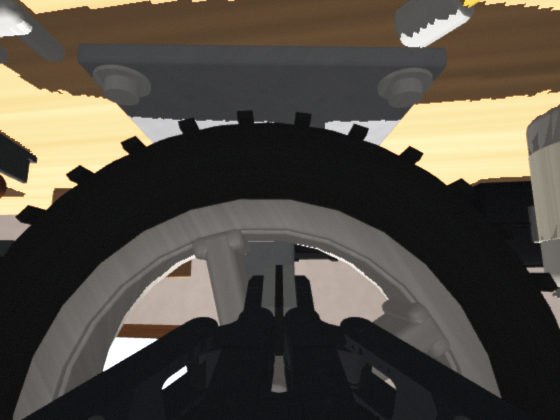

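Emit:
move_arm(steps=[{"jaw": 0, "xyz": [0, 0.4, 0], "dr": [0, 0, 0]}, {"jaw": 0, "xyz": [0, 0.8, 0], "dr": [0, 0, 0]}, {"jaw": 0, "xyz": [-1, 0.9, 0], "dr": [0, 0, 0]}, {"jaw": 0, "xyz": [-2.5, 0.9, 0], "dr": [0, 0, 0]}, {"jaw": 0, "xyz": [-4, 0.9, 0], "dr": [0, 0, 0]}, {"jaw": 0, "xyz": [-5.5, 0.9, 0], "dr": [0, 0, 0]}, {"jaw": 0, "xyz": [-7, 0.9, 0], "dr": [0, 0, 0]}, {"jaw": 0, "xyz": [-8, 0.9, 0], "dr": [0, 0, 0]}, {"jaw": 0, "xyz": [-8, 0.9, 0], "dr": [0, 0, 0]}])

```text
time: 13.05
ee_pos: [0.5342, -0.058, 0.148]
eef_rot: [0.967, 0.02, 0.242, -0.079]
contact_force: [-0.2, 0.5, -0.6]
width: -0.0
```

```bash
python3 - <<'E'
from t3 import *
o,p,R=pose();print(o['joints'].round(2));print(rel(tipat(.062,276,.08),TT))
cam('wrist','w8')
E
```

```text
[-0.57  0.25 -0.88 -2.57 -0.69  1.31]
([-3.16, 4.54, 6.37], [0.012, -0.02, -0.023])
```

View pics/w8.png

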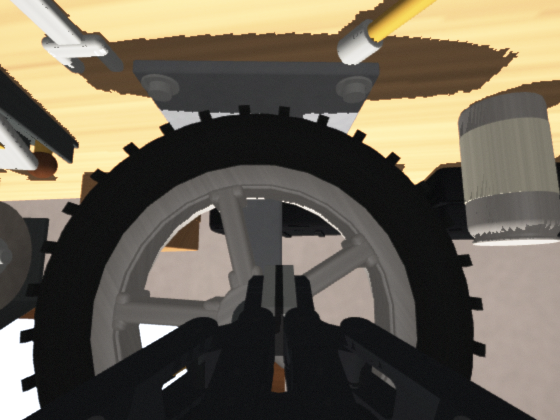

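Emit:
move_arm(steps=[{"jaw": 0, "xyz": [-1, 1.2, 1.6], "dr": [0, 0, 0]}, {"jaw": 0, "xyz": [-2, 2.4, 3.2], "dr": [0, 0, 0]}, {"jaw": 0, "xyz": [-2.7, 3.6, 4.8], "dr": [0, 0, 0]}, {"jaw": 0, "xyz": [-3.2, 4.5, 6.2], "dr": [0, 0, 0]}, {"jaw": 0, "xyz": [-3.2, 4.5, 6.4], "dr": [0, 0, 0]}, {"jaw": 0, "xyz": [-3.2, 4.5, 6.4], "dr": [0, 0, 0]}])

```text
time: 13.6
ee_pos: [0.546, -0.0141, 0.2198]
eef_rot: [0.967, 0.02, 0.241, -0.078]
contact_force: [0.9, 0.3, -0.4]
width: 0.003
```

```bash
python3 - <<'E'
from t3 import *
o,p,R=pose();print(o['joints'].round(2));print(rel(tipat(.062,276,.0),TT))
cam('wrist','w9')
E
```

```text
[-0.38  0.05 -0.76 -2.56 -0.36  1.12]
([7.83, -0.02, -0.18], [0.019, 0.0, -0.04])
```

View pics/w9.png

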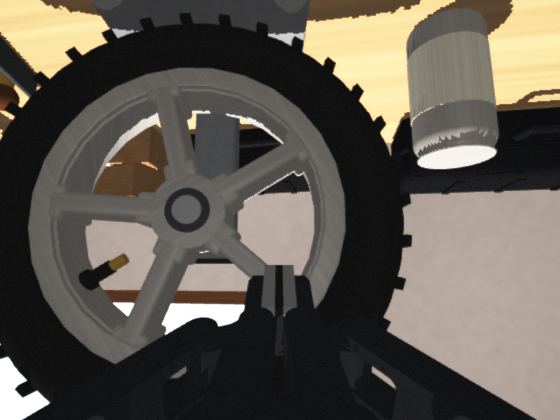

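```bash
python3 - <<'E'
from va import *
w=cam('wrist');C2=adj(w,(187,210));print(C2,h.C)
for u in((87,279),(103,270),(122,261)):print(ang(w,C2,u))
for n,u in dict(s240=(293,158),s168=(167,95),s96=(60,206)).items():print(n,ang(w,C2,u,-.026))
E
```

```text
[ 0.61533689 -0.08598683  0.17421978] [ 0.615 -0.088  0.175]
(59.8, 89.8)
(59.8, 77.1)
(58.8, 62.5)
s240 (242.3, 79.1)
s168 (167.4, 85.2)
s96 (92.2, 85.5)
```

Emit:
move_arm(steps=[{"jaw": 0, "xyz": [1.5, 0, -0.1], "dr": [0, 0, 0]}, {"jaw": 0, "xyz": [3, 0, -0.1], "dr": [0, 0, 0]}, {"jaw": 0, "xyz": [4.2, 0, -0.1], "dr": [0, 0, 0]}, {"jaw": 0, "xyz": [5.2, 0, -0.2], "dr": [0, 0, 0]}, {"jaw": 0, "xyz": [6, 0, -0.2], "dr": [0, 0, 0]}, {"jaw": 0, "xyz": [6.7, 0, -0.2], "dr": [0, 0, 0]}, {"jaw": 0, "xyz": [7.3, 0, -0.2], "dr": [0, 0, 0]}, {"jaw": 0, "xyz": [7.8, 0, -0.2], "dr": [0, 0, 0]}, {"jaw": 0, "xyz": [7.8, 0, -0.2], "dr": [0, 0, 0]}])

```text
time: 14.45
ee_pos: [0.6127, -0.0257, 0.1795]
eef_rot: [0.967, 0.02, 0.243, -0.079]
contact_force: [0.0, -0.2, 0.5]
width: 0.0
```

```bash
python3 arc.py .062 276 .064 252 12
```

```text
[-0.38  0.26 -0.74 -2.75 -0.53  1.33] [ 0.6127 -0.0257  0.1795] 14.45 [ 0.  -0.2  0.5]
[[0.05, 0.09, 0.01], [0.16, 0.12, -0.18], [0.26, 0.14, -0.37], [0.36, 0.15, -0.56], [0.47, 0.16, -0.76], [0.57, 0.16, -0.95], [0.67, 0.15, -1.15], [0.78, 0.13, -1.34], [0.88, 0.1, -1.54], [0.99, 0.07, -1.73], [1.09, 0.03, -1.92], [1.19, -0.02, -2.12]]
tip now off -0.0125 r 0.0612 th 274.2
```

Emit:
move_arm(steps=[{"jaw": 0, "xyz": [0.05, 0.1, 0], "dr": [0, 0, 0]}, {"jaw": 0, "xyz": [0.15, 0.1, -0.2], "dr": [0, 0, 0]}, {"jaw": 0, "xyz": [0.25, 0.15, -0.37], "dr": [0, 0, 0]}, {"jaw": 0, "xyz": [0.35, 0.15, -0.56], "dr": [0, 0, 0]}, {"jaw": 0, "xyz": [0.45, 0.15, -0.75], "dr": [0, 0, 0]}, {"jaw": 0, "xyz": [0.55, 0.15, -0.95], "dr": [0, 0, 0]}, {"jaw": 0, "xyz": [0.65, 0.15, -1.15], "dr": [0, 0, 0]}, {"jaw": 0, "xyz": [0.8, 0.15, -1.35], "dr": [0, 0, 0]}, {"jaw": 0, "xyz": [0.9, 0.1, -1.55], "dr": [0, 0, 0]}, {"jaw": 0, "xyz": [1, 0.05, -1.73], "dr": [0, 0, 0]}, {"jaw": 0, "xyz": [1.1, 0.05, -1.92], "dr": [0, 0, 0]}, {"jaw": 0, "xyz": [1.2, 0, -2.1], "dr": [0, 0, 0]}])

```text
time: 15.45
ee_pos: [0.6133, -0.0255, 0.1566]
eef_rot: [0.967, 0.02, 0.241, -0.079]
contact_force: [-3.2, 1.7, 5.6]
width: 0.004
```

```bash
python3 arc.py .064 252 .066 228 12
```

```text
[-0.39  0.32 -0.78 -2.79 -0.63  1.39] [ 0.6133 -0.0255  0.1566] 15.45 [-3.2  1.7  5.6]
[[0.16, -0.11, -0.32], [0.26, -0.17, -0.51], [0.36, -0.24, -0.7], [0.46, -0.32, -0.88], [0.56, -0.41, -1.07], [0.66, -0.51, -1.25], [0.75, -0.61, -1.43], [0.85, -0.72, -1.61], [0.94, -0.84, -1.78], [1.03, -0.96, -1.95], [1.12, -1.09, -2.12], [1.2, -1.23, -2.28]]
tip now off -0.0120 r 0.0640 th 253.3
```

Emit:
move_arm(steps=[{"jaw": 0, "xyz": [0.15, -0.1, -0.3], "dr": [0, 0, 0]}, {"jaw": 0, "xyz": [0.25, -0.15, -0.5], "dr": [0, 0, 0]}, {"jaw": 0, "xyz": [0.35, -0.25, -0.7], "dr": [0, 0, 0]}, {"jaw": 0, "xyz": [0.45, -0.3, -0.88], "dr": [0, 0, 0]}, {"jaw": 0, "xyz": [0.55, -0.4, -1.07], "dr": [0, 0, 0]}, {"jaw": 0, "xyz": [0.65, -0.5, -1.25], "dr": [0, 0, 0]}, {"jaw": 0, "xyz": [0.75, -0.6, -1.43], "dr": [0, 0, 0]}, {"jaw": 0, "xyz": [0.8, -0.7, -1.6], "dr": [0, 0, 0]}, {"jaw": 0, "xyz": [0.9, -0.85, -1.78], "dr": [0, 0, 0]}, {"jaw": 0, "xyz": [1, -0.95, -1.95], "dr": [0, 0, 0]}, {"jaw": 0, "xyz": [1.1, -1.1, -2.1], "dr": [0, 0, 0]}, {"jaw": 0, "xyz": [1.15, -1.25, -2.28], "dr": [0, 0, 0]}])

```text
time: 16.45
ee_pos: [0.6122, -0.0378, 0.1334]
eef_rot: [0.968, 0.019, 0.238, -0.078]
contact_force: [0.1, 2.5, 6.5]
width: 0.002
```

```bash
python3 arc.py .066 228 .067 204 12
```

```text
[-0.43  0.39 -0.8  -2.78 -0.72  1.42] [ 0.6122 -0.0378  0.1334] 16.45 [0.1 2.5 6.5]
[[0.12, -0.15, -0.43], [0.2, -0.31, -0.58], [0.27, -0.47, -0.72], [0.34, -0.64, -0.86], [0.41, -0.81, -1.0], [0.48, -0.99, -1.13], [0.55, -1.18, -1.25], [0.61, -1.37, -1.37], [0.67, -1.56, -1.48], [0.72, -1.76, -1.59], [0.77, -1.97, -1.69], [0.82, -2.18, -1.79]]
tip now off -0.0111 r 0.0643 th 229.7
```

Emit:
move_arm(steps=[{"jaw": 0, "xyz": [0.1, -0.15, -0.35], "dr": [0, 0, 0]}, {"jaw": 0, "xyz": [0.2, -0.3, -0.55], "dr": [0, 0, 0]}, {"jaw": 0, "xyz": [0.25, -0.45, -0.72], "dr": [0, 0, 0]}, {"jaw": 0, "xyz": [0.3, -0.65, -0.86], "dr": [0, 0, 0]}, {"jaw": 0, "xyz": [0.4, -0.8, -1], "dr": [0, 0, 0]}, {"jaw": 0, "xyz": [0.45, -1, -1.13], "dr": [0, 0, 0]}, {"jaw": 0, "xyz": [0.5, -1.2, -1.25], "dr": [0, 0, 0]}, {"jaw": 0, "xyz": [0.55, -1.35, -1.37], "dr": [0, 0, 0]}, {"jaw": 0, "xyz": [0.6, -1.55, -1.5], "dr": [0, 0, 0]}, {"jaw": 0, "xyz": [0.65, -1.75, -1.6], "dr": [0, 0, 0]}, {"jaw": 0, "xyz": [0.7, -1.95, -1.7], "dr": [0, 0, 0]}, {"jaw": 0, "xyz": [0.75, -2.15, -1.8], "dr": [0, 0, 0]}])

```text
time: 17.45
ee_pos: [0.6049, -0.0582, 0.1112]
eef_rot: [0.967, 0.02, 0.242, -0.078]
contact_force: [0.2, 5.7, 3.7]
width: -0.002
```

```bash
python3 arc.py .066 202 .067 198 2; python3 - <<'E'
from h import *
c=cam('wrist','w10');s=cam('side','s10')
cv2.imwrite('pics/s10z.png',cv2.resize(s['color'][145:285,235:395],None,fx=4.2,fy=4.2,interpolation=cv2.INTER_CUBIC))
E
```

```text
[-0.48  0.44 -0.81 -2.73 -0.78  1.43] [ 0.6049 -0.0582  0.1112] 17.45 [0.2 5.7 3.7]
[[0.19, -0.49, 0.25], [0.25, -0.7, 0.14]]
tip now off -0.0149 r 0.0695 th 203.5
```

View pics/w10.png

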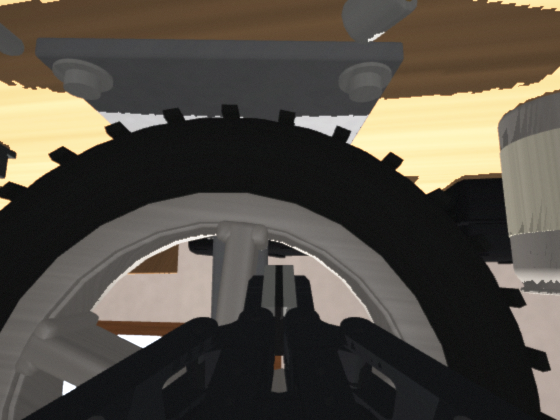

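View pics/s10z.png

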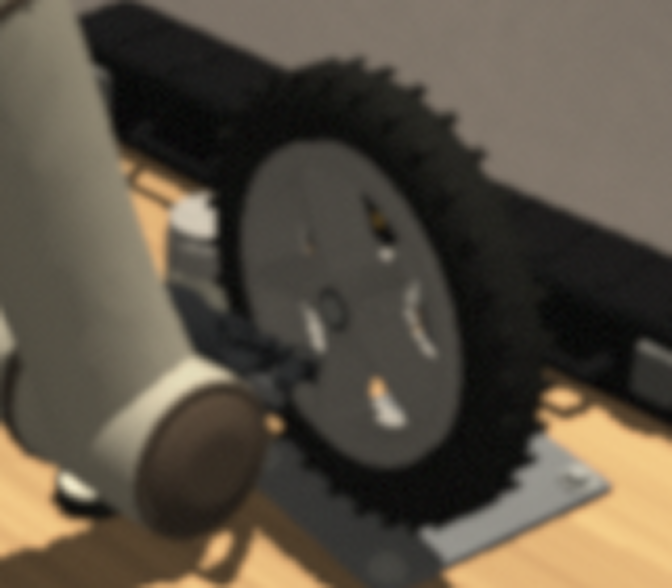

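```bash
python3 - <<'E'
from va import *
w=cam('wrist');s=cam('side')
for u in((241,232),(240,260)):print(ang(w,h.C,u,-.026))
Y=lambda u,v:(235+u/4.2,145+v/4.2);C2=adj(s,Y(333,310));print(C2,ang(s,C2,Y(378,215)))
E
```

```text
(187.0, 87.5)
(188.0, 74.8)
[ 0.61432185 -0.09205244  0.17585023] (2.5, 61.3)
```

Emit:
move_arm(steps=[{"jaw": 0, "xyz": [0, 0.4, 0.2], "dr": [0, 0, 0]}, {"jaw": 0, "xyz": [0, 0.7, 0.2], "dr": [0, 0, 0]}, {"jaw": 0, "xyz": [-1, 0.8, 0.2], "dr": [0, 0, 0]}, {"jaw": 0, "xyz": [-2.5, 0.8, 0.2], "dr": [0, 0, 0]}, {"jaw": 0, "xyz": [-4, 0.8, 0.2], "dr": [0, 0, 0]}, {"jaw": 0, "xyz": [-6, 0.8, 0.2], "dr": [0, 0, 0]}, {"jaw": 0, "xyz": [-8, 0.8, 0.2], "dr": [0, 0, 0]}, {"jaw": 0, "xyz": [-10, 3, 0.2], "dr": [0, 0, 0]}, {"jaw": 0, "xyz": [-11, 6, 0.2], "dr": [0, 0, 0]}, {"jaw": 0, "xyz": [-11, 9, 0.2], "dr": [0, 0, 0]}, {"jaw": 0, "xyz": [-11, 10, 0.2], "dr": [0, 0, 0]}, {"jaw": 0, "xyz": [-11, 10, 0.2], "dr": [0, 0, 0]}])

```text
time: 18.65
ee_pos: [0.5244, 0.058, 0.1639]
eef_rot: [0.967, 0.02, 0.244, -0.077]
contact_force: [1.0, 0.1, -1.3]
width: -0.0
```

```bash
python3 - <<'E'
from t3 import *
o,p,R=pose();print(o['joints'].round(2))
cam('wrist','w11')
E
```

```text
[-0.24  0.22 -1.05 -3.04 -0.77  1.54]
```

View pics/w11.png

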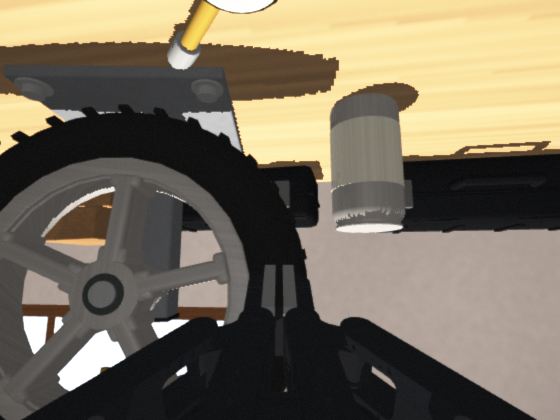

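```bash
python3 - <<'E'
from va import *
q0=np.array(bot.get_obs()['joints'])
kin.HI[4]=-.17
for off in(-.11,-.14):
  for r in(-.08,-.11,-.14):
    for u in(.09,.12):
      q,e=sol(wp(off,r,u),TT,q0)
      p,R=FK(q);cp=p+R@np.array([-.1428,-.001,-.0825]);M=R@np.array([[0,-.319,.948],[1,0,0],[0,.948,.319]])
      c=dict(p=cp,R=M,cx=278.6,cy=214.4,f=333.4)
      print(off,r,u,round(e,4),q.round(2),'axle',np.round(proj(c,wp(-.029,0,0))),'valve',np.round(proj(c,wp(0,0,.09))),np.round(proj(c,wp(0,0,.058))))
print(rel(wp(-.11,-.11,.09),TT))
E
```

```text
-0.11 -0.08 0.09 0.0163 [-0.29 -0.1  -0.71 -2.49 -0.17  0.99] axle [176. 158.] valve [182. 276.] [183. 237.]
-0.11 -0.08 0.12 0.0628 [-0.3  -0.14 -0.73 -2.63 -0.17  1.13] axle [179. 118.] valve [185. 237.] [187. 199.]
-0.11 -0.11 0.09 0.0 [-0.26 -0.08 -0.79 -2.76 -0.23  1.24] axle [137. 159.] valve [144. 277.] [147. 237.]
-0.11 -0.11 0.12 0.0268 [-0.25 -0.13 -0.77 -2.82 -0.17  1.29] axle [141. 120.] valve [148. 238.] [151. 200.]
-0.11 -0.14 0.09 0.0 [-0.19 -0.05 -0.89 -3.09 -0.35  1.53] axle [ 98. 159.] valve [107. 277.] [110. 237.]
-0.11 -0.14 0.12 0.0 [-0.19 -0.11 -0.83 -3.07 -0.23  1.51] axle [101. 122.] valve [110. 240.] [113. 202.]
-0.14 -0.08 0.09 0.0263 [-0.3  -0.16 -0.76 -2.48 -0.17  0.98] axle [187. 168.] valve [192. 274.] [193. 239.]
-0.14 -0.08 0.12 0.0752 [-0.3  -0.2  -0.79 -2.63 -0.17  1.12] axle [190. 132.] valve [195. 238.] [197. 203.]
-0.14 -0.11 0.09 0.0 [-0.26 -0.15 -0.81 -2.7  -0.19  1.18] axle [152. 170.] valve [157. 276.] [159. 241.]
-0.14 -0.11 0.12 0.0363 [-0.25 -0.19 -0.82 -2.84 -0.17  1.31] axle [156. 135.] valve [162. 240.] [164. 206.]
-0.14 -0.14 0.09 0.0 [-0.19 -0.11 -0.94 -3.08 -0.34  1.52] axle [117. 170.] valve [124. 276.] [127. 241.]
-0.14 -0.14 0.12 0.0 [-0.19 -0.18 -0.87 -3.05 -0.21  1.49] axle [119. 137.] valve [127. 243.] [129. 208.]
([-4.54, -1.82, 9.01], [0.016, -0.043, -0.055])
```

Emit:
move_arm(steps=[{"jaw": 0, "xyz": [-1, -0.5, 2], "dr": [0, 0, 0]}, {"jaw": 0, "xyz": [-2, -1, 4], "dr": [0, 0, 0]}, {"jaw": 0, "xyz": [-3, -1.5, 6], "dr": [0, 0, 0]}, {"jaw": 0, "xyz": [-4, -1.8, 8], "dr": [0, 0, 0]}, {"jaw": 0, "xyz": [-4.4, -1.8, 8.7], "dr": [0, 0, 0]}, {"jaw": 0, "xyz": [-4.4, -1.8, 8.7], "dr": [0, 0, 0]}, {"jaw": 0, "xyz": [-4.4, -1.8, 8.7], "dr": [0, 0, 0]}])

```text
time: 19.28
ee_pos: [0.5252, 0.0364, 0.2626]
eef_rot: [0.967, 0.02, 0.242, -0.079]
contact_force: [-0.5, 1.1, -0.1]
width: -0.001
```

```bash
python3 - <<'E'
from t3 import *
o,p,R=pose();print(o['joints'].round(2))
c=cam('wrist','w12');cv2.imwrite('pics/w12z.png',cv2.resize(c['color'][60:340,20:300],None,fx=2.1,fy=2.1,interpolation=cv2.INTER_CUBIC))
E
```

```text
[-0.27 -0.08 -0.78 -2.73 -0.23  1.22]
```

View pics/w12z.png

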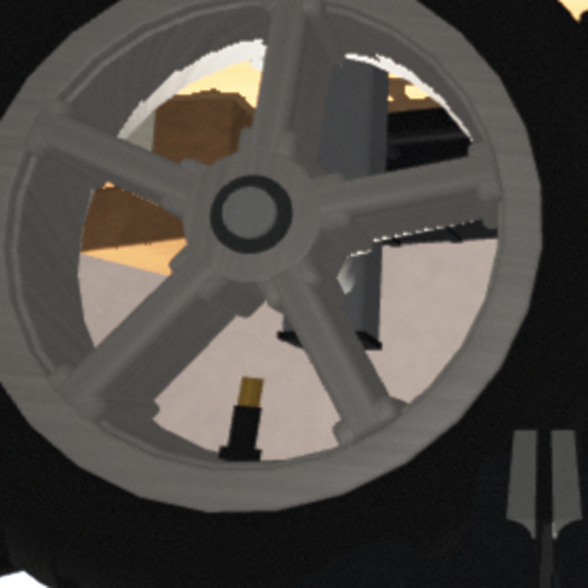

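```bash
cat > meas.py <<'E'
from va import *
def meas(c,Z,axle,valves,spokes):
    C2=adj(c,Z(*axle));print('C2',C2.round(4))
    print('valve',[ang(c,C2,Z(*v)) for v in valves])
    a=[ang(c,C2,Z(*v),-.026) for v in spokes];print('spokes',a)
    e=[((x[0]-36+36)%72-36) for x in a];print('valve from spokes',np.round(e,1),np.mean(e))
E
python3 - <<'E'
from meas import *
w=cam('wrist');Z=lambda u,v:(20+u/2.1,60+v/2.1)
im=w['color'][60:340,20:300].astype(int);b,g,r=im[...,0],im[...,1],im[...,2]
m=(r>b+40)&(r>90);m[:160]=0;m[:,:90]=0;m[:,150:]=0;ys,xs=np.nonzero(m);print('brass',xs.mean()*2.1,ys.mean()*2.1,len(xs))
meas(w,Z,(250,214),[(251,380),(251.5,392),(245,430),(240,456)],[(80,392),(363,428),(48,132),(486,172),(293,10),(163,300),(325,345)])
E
```

```text
brass 249.01333333333335 395.4066666666667 135
C2 [ 0.6154 -0.0855  0.1743]
valve [(7.4, 58.3), (6.4, 62.9), (6.3, 77.6), (6.3, 87.5)]
spokes [(41.3, 85.7), (330.5, 88.4), (112.6, 85.9), (258.5, 87.1), (186.6, 84.0), (44.1, 43.6), (328.8, 55.7)]
valve from spokes [5.3 6.5 4.6 6.5 6.6 8.1 4.8] 6.057142857142857
```

```bash
python3 - <<'E'
from t3 import *
q0=np.array(bot.get_obs()['joints'])
for a in((.066,215,.09),(.066,215,0)):print(sol(tipat(*a),TT,q0)[0].round(2))
print(rel(tipat(.066,215,.09),TT))
E
```

```text
[-0.51  0.2  -0.9  -2.63 -0.65  1.32]
[-0.45  0.42 -0.81 -2.77 -0.75  1.43]
([6.2, -7.06, -7.67], [0.004, -0.056, -0.022])
```

Emit:
move_arm(steps=[{"jaw": 0, "xyz": [1, -1.5, -1.6], "dr": [0, 0, 0]}, {"jaw": 0, "xyz": [2, -3, -3.2], "dr": [0, 0, 0]}, {"jaw": 0, "xyz": [3.5, -4.5, -4.8], "dr": [0, 0, 0]}, {"jaw": 0, "xyz": [5, -6, -6.4], "dr": [0, 0, 0]}, {"jaw": 0, "xyz": [6.2, -7, -7.6], "dr": [0, 0, 0]}, {"jaw": 0, "xyz": [6.2, -7, -7.6], "dr": [0, 0, 0]}, {"jaw": 0, "xyz": [6.2, -7, -7.6], "dr": [0, 0, 0]}])

```text
time: 19.97
ee_pos: [0.5319, -0.035, 0.1629]
eef_rot: [0.966, 0.022, 0.245, -0.079]
contact_force: [-0.2, 0.1, 0.4]
width: 0.002
```

```bash
python3 - <<'E'
from t3 import *
o,p,R=pose();print(o['joints'].round(2));print(rel(tipat(.066,213,0),TT));cam('wrist','w13')
E
```

```text
[-0.5   0.19 -0.89 -2.62 -0.63  1.3 ]
([8.98, -0.28, -0.04], [-0.023, -0.085, -0.025])
```

View pics/w13.png

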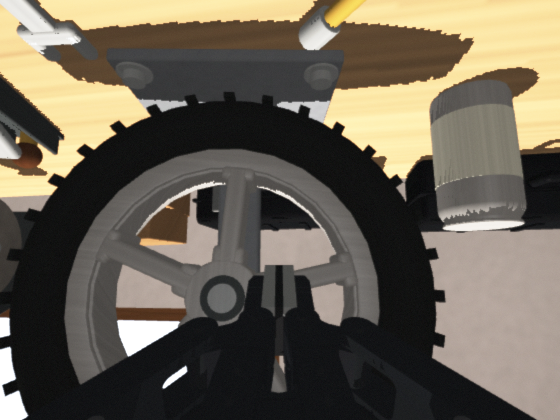

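The tip at (280,270) lines up with the opening between the bottom spoke and the left spoke. Entering now.

Emit:
move_arm(steps=[{"jaw": 0, "xyz": [1.5, -0.1, 0], "dr": [0, 0, 0]}, {"jaw": 0, "xyz": [3, -0.1, 0], "dr": [0, 0, 0]}, {"jaw": 0, "xyz": [4.5, -0.1, 0], "dr": [0, 0, 0]}, {"jaw": 0, "xyz": [6, -0.1, 0], "dr": [0, -0.1, 0]}, {"jaw": 0, "xyz": [7, -0.1, 0], "dr": [0, -0.1, 0]}, {"jaw": 0, "xyz": [8, -0.1, 0], "dr": [0, -0.1, 0]}, {"jaw": 0, "xyz": [8.9, -0.1, 0], "dr": [0, -0.1, 0]}, {"jaw": 0, "xyz": [8.9, -0.1, 0], "dr": [0, -0.1, 0]}])

```text
time: 20.68
ee_pos: [0.6115, -0.0484, 0.1241]
eef_rot: [0.968, 0.02, 0.237, -0.079]
contact_force: [-0.2, 0.9, 0.4]
width: 0.001
```

```bash
python3 arc.py .067 214 .068 198 12
```

```text
[-0.45  0.41 -0.8  -2.76 -0.76  1.42] [ 0.6115 -0.0484  0.1241] 20.6833 [-0.2  0.9  0.4]
[[0.08, -0.23, -0.58], [0.12, -0.36, -0.66], [0.16, -0.49, -0.74], [0.2, -0.62, -0.82], [0.24, -0.76, -0.89], [0.27, -0.89, -0.96], [0.31, -1.03, -1.02], [0.34, -1.17, -1.09], [0.37, -1.31, -1.15], [0.4, -1.46, -1.21], [0.43, -1.6, -1.26], [0.45, -1.75, -1.31]]
tip now off -0.0100 r 0.0638 th 217.1
```

Emit:
move_arm(steps=[{"jaw": 0, "xyz": [0.05, -0.15, -0.25], "dr": [0, 0, 0]}, {"jaw": 0, "xyz": [0.1, -0.3, -0.45], "dr": [0, 0, 0]}, {"jaw": 0, "xyz": [0.15, -0.45, -0.6], "dr": [0, 0, 0]}, {"jaw": 0, "xyz": [0.2, -0.6, -0.75], "dr": [0, 0, 0]}, {"jaw": 0, "xyz": [0.2, -0.75, -0.85], "dr": [0, 0, 0]}, {"jaw": 0, "xyz": [0.25, -0.9, -0.95], "dr": [0, 0, 0]}, {"jaw": 0, "xyz": [0.3, -1.05, -1], "dr": [0, 0, 0]}, {"jaw": 0, "xyz": [0.3, -1.2, -1.1], "dr": [0, 0, 0]}, {"jaw": 0, "xyz": [0.35, -1.35, -1.15], "dr": [0, 0, 0]}, {"jaw": 0, "xyz": [0.4, -1.45, -1.2], "dr": [0, 0, 0]}, {"jaw": 0, "xyz": [0.4, -1.6, -1.25], "dr": [0, 0, 0]}, {"jaw": 0, "xyz": [0.4, -1.6, -1.25], "dr": [0, 0, 0]}])

```text
time: 21.68
ee_pos: [0.6055, -0.0636, 0.1113]
eef_rot: [0.968, 0.02, 0.237, -0.078]
contact_force: [-0.7, 3.5, 2.7]
width: -0.0
```

```bash
python3 arc.py .068 198 .068 196 1; python3 - <<'E'
from va import *
c=cam('wrist','w14');s=cam('side','s14')
cv2.imwrite('pics/s14z.png',cv2.resize(s['color'][145:285,235:395],None,fx=4.2,fy=4.2,interpolation=cv2.INTER_CUBIC))
E
```

```text
[-0.5   0.45 -0.81 -2.72 -0.8   1.43] [ 0.6055 -0.0636  0.1113] 21.6833 [-0.7  3.5  2.7]
[[0.2, -0.37, -0.09]]
tip now off -0.0134 r 0.0675 th 199.4
```

View pics/w14.png

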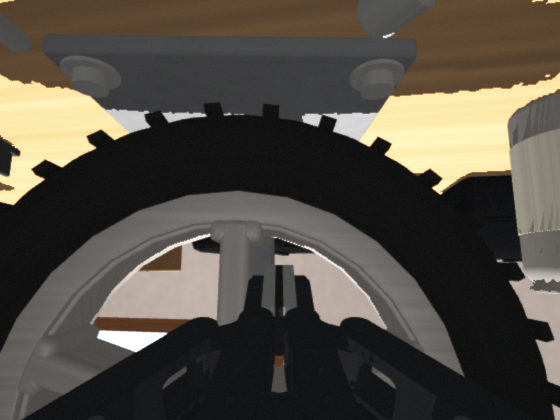

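View pics/s14z.png

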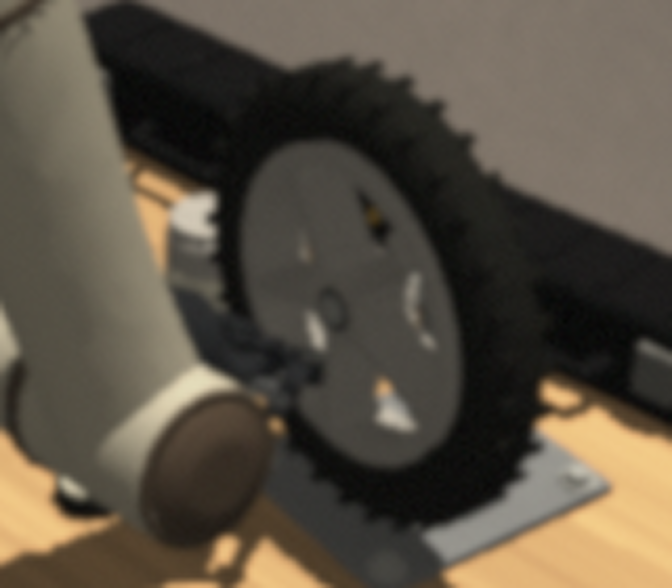

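Emit:
move_arm(steps=[{"jaw": 0, "xyz": [0, -0.05, 0], "dr": [0, 0, 0]}, {"jaw": 0, "xyz": [0, -0.1, -0.05], "dr": [0, 0, 0]}, {"jaw": 0, "xyz": [0, -0.15, -0.05], "dr": [0, 0, 0]}, {"jaw": 0, "xyz": [0, -0.17, -0.05], "dr": [0, 0, 0]}, {"jaw": 0, "xyz": [0, -0.17, -0.05], "dr": [0, 0, 0]}, {"jaw": 0, "xyz": [0, -0.17, -0.05], "dr": [0, 0, 0]}])

```text
time: 22.28
ee_pos: [0.6051, -0.0655, 0.1107]
eef_rot: [0.968, 0.02, 0.237, -0.079]
contact_force: [1.8, 4.1, 3.8]
width: -0.001
```

```bash
python3 arc.py .068 198 .068 196 1
```

```text
[-0.5   0.45 -0.81 -2.72 -0.8   1.43] [ 0.6051 -0.0655  0.1107] 22.2833 [1.8 4.1 3.8]
[[0.18, -0.18, -0.02]]
tip now off -0.0135 r 0.0675 th 197.7
```

Moved 1.7° further. I'll withdraw the same way as before and measure.

Emit:
move_arm(steps=[{"jaw": 0, "xyz": [0, 0.3, 0.2], "dr": [0, 0, 0]}, {"jaw": 0, "xyz": [0, 0.7, 0.2], "dr": [0, 0, 0]}, {"jaw": 0, "xyz": [-1, 0.8, 0.2], "dr": [0, 0, 0]}, {"jaw": 0, "xyz": [-2.5, 0.8, 0.2], "dr": [0, 0, 0]}, {"jaw": 0, "xyz": [-4, 0.8, 0.2], "dr": [0, 0, 0]}, {"jaw": 0, "xyz": [-6, 0.8, 0.2], "dr": [0, 0, 0]}, {"jaw": 0, "xyz": [-8, 1, 0.5], "dr": [0, 0, 0]}, {"jaw": 0, "xyz": [-10, 2, 2], "dr": [0, 0, 0]}, {"jaw": 0, "xyz": [-12, 4, 4], "dr": [0, 0, 0]}, {"jaw": 0, "xyz": [-13.5, 6, 6], "dr": [0, 0, 0]}, {"jaw": 0, "xyz": [-14.5, 7.5, 7.5], "dr": [0, 0, 0]}, {"jaw": 0, "xyz": [-14.5, 7.5, 7.5], "dr": [0, 0, 0]}])

```text
time: 23.28
ee_pos: [0.524, 0.0254, 0.249]
eef_rot: [0.969, 0.019, 0.233, -0.078]
contact_force: [0.7, -0.1, 0.1]
width: -0.003
```

```bash
python3 - <<'E'
from t3 import *
o,p,R=pose();print(o['joints'].round(2),rel(wp(-.11,-.11,.09),TT))
E
```

```text
[-0.31 -0.05 -0.81 -2.7  -0.31  1.22] ([-0.86, 1.32, 1.35], [0.008, 0.156, -0.039])
```

Emit:
move_arm(steps=[{"jaw": 0, "xyz": [-0.9, 1.3, 1.1], "dr": [0, 0.15, 0]}, {"jaw": 0, "xyz": [-0.9, 1.3, 1.1], "dr": [0, 0.15, 0]}, {"jaw": 0, "xyz": [-0.9, 1.3, 1.1], "dr": [0, 0.15, 0]}])

```text
time: 23.53
ee_pos: [0.5227, 0.0372, 0.2577]
eef_rot: [0.966, 0.02, 0.245, -0.078]
contact_force: [-0.0, -0.1, -0.5]
width: 0.002
```

```bash
python3 - <<'E'
from t3 import *
o,p,R=pose();print(o['joints'].round(2),o['qd'].round(3))
c=cam('wrist','w15');cv2.imwrite('pics/w15z.png',cv2.resize(c['color'][60:340,20:300],None,fx=2.1,fy=2.1,interpolation=cv2.INTER_CUBIC))
E
```

```text
[-0.27 -0.08 -0.79 -2.73 -0.23  1.22] [-0.017  0.029 -0.018  0.013 -0.004 -0.   ]
```

View pics/w15z.png

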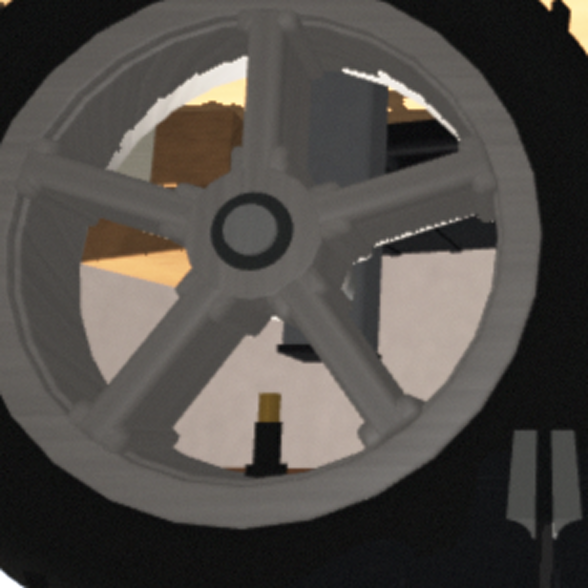

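```bash
python3 - <<'E'
from meas import *
w=cam('wrist');Z=lambda u,v:(20+u/2.1,60+v/2.1)
meas(w,Z,(251,230.5),[(270,396),(269,408),(267.5,440),(266,468)],[(93,420),(388,420),(38,170),(478,168),(270,25),(160,325),(330,340)])
# yaw sensitivity
import h
a0=h.ax.copy()
for dy in(-11,-9.5,-8):
    y=np.radians(dy);h.ax=np.array([np.cos(y),np.sin(y),0]);h.right=np.array([h.ax[1],-h.ax[0],0])
    import va;va.ax=h.ax;va.right=h.right
    C2=va.adj(w,Z(251,230.5));print(dy,[va.ang(w,C2,Z(*v)) for v in((269,408),(266,468))],va.ang(w,C2,Z(270,25),-.026))
# yaw of stand from post/plate checked earlier
E
```

```text
C2 [ 0.6154 -0.0858  0.1751]
valve [(0.2, 58.3), (0.3, 63.0), (0.0, 75.3), (359.9, 86.0)]
spokes [(37.2, 86.0), (322.8, 86.1), (106.5, 86.4), (252.8, 86.2), (180.1, 84.4), (42.4, 46.8), (323.1, 50.1)]
valve from spokes [ 1.2 -1.2 -1.5  0.8  0.1  6.4 -0.9] 0.7000000000000058
-11 [(359.6, 63.0), (359.4, 86.0)] (180.2, 84.4)
-9.5 [(0.3, 63.0), (359.9, 86.0)] (180.1, 84.4)
-8 [(1.0, 63.0), (0.4, 85.9)] (180.1, 84.4)
```

```bash
python3 - <<'E'
from h import *
o=bot.get_obs();print(o['contact_force'],np.abs(o['qd']).max())
s=cam('scene','scn_end');d=cam('side','side_end')
cv2.imwrite('pics/end.png',np.hstack([cv2.resize(s['color'],(400,300)),cv2.resize(d['color'],(400,300))]))
a=cv2.absdiff(s['color'],cv2.imread('pics/scene0.png')).max(2)>40
for n,(x0,y0,x1,y1) in dict(can=(328,240,358,282),plane=(178,268,206,325),nailer=(80,205,160,285),jar=(420,190,445,215),lever=(370,162,388,206)).items():print(n,a[y0:y1,x0:x1].sum())
a=cv2.absdiff(d['color'],cv2.imread('pics/side0.png')).max(2)>40
for n,(x0,y0,x1,y1) in dict(gauge=(245,250,292,272),spanner=(276,290,338,326)).items():print(n,a[y0:y1,x0:x1].sum())
E
```

```text
[ 0.12982572  0.12619719 -0.82041489] 0.013097187402198068
can 0
plane 0
nailer 0
jar 0
lever 0
gauge 18
spanner 0
```

View pics/end.png

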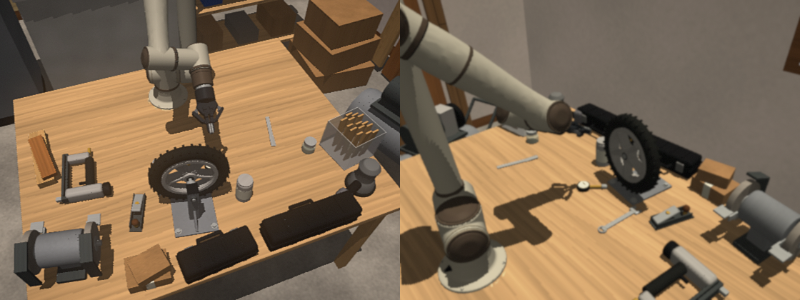

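The gripper is clear of the wheel, and all the loose things are where they were. The gauge's small pixel change coincides with the arm's shadow near it in the end view. Handing in.

```bash
python3 -c "
from rig import bot
print(bot.get_obs()['time']);print(bot.sign_off())"
```

```text
23.7333
the job is handed in; nothing more can be done
None
```

The valve stem is now straight up above the axle. I turned the wheel about 127° anticlockwise, seen from the front. I pushed two spokes in turn with the shut fingertips, then gave the second one a short final nudge. The measured tool force stayed around 8 N or less. I never entered the opening that holds the valve.

**Valve angle:** The last wrist picture puts the valve within about 0.3° of twelve o'clock, and the outer spoke ends agree to about 1.5°. One rough spoke point near the hub was 6° off, and I ignored it as a poor pick. An error of 1.5° in the assumed axle direction would shift the reading by at most about 0.7°.

**Finish:** The job took 23.7 s. The fingertips are about 11 cm in front of the wheel's mid-plane, with no contact force and the arm nearly still. I did not take a second picture to check that the wheel itself was at rest.

**Other things on the bench:** The can, plane, nailer, jar, lever and spanner show no change from the first pictures. The gauge showed a small pixel change, which I put down to the arm's shadow.

**Arm limits:** On the first approach the wrist joints ran up against their limits, with joint 4 reading 2.0516 against a listed 2.05. I swung the arm round to a different wrist position and pushed with the fingers slanting 28° down instead of 45°.

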